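# Load a tilted arbor: two collars and a bayonet lock nut

### The arm

A 6-joint arm with a two-finger parallel gripper is mounted at the origin on the work surface; the furniture and walls round the work are solid. World frame = base frame: x ahead of the robot, y to its left, z up, the work surface at z = 0. Lengths are in m, angles in degrees, forces in N, time in s.
With the tool pointing down it reaches from about 0.4 to 0.825 m from the base axis. Payload 7 kg.
Tool frame: the origin (TCP) lies between the finger pads; the fingertips stand 19 mm ahead of it and the grasp point (between the pads) is the TCP (r.finger_overhang is the distance from the TCP to the fingertips, in m); z points along the fingers, y is the direction in which the jaws open and shut (so a half turn about z gives the same grasp; the last joint's range is limited). The gripper opens to 88 mm and grips with 3 to 60 N. Pads are 19 mm wide; open, the fingers measure 130 mm over their backs; the gripper's body (78 mm by 193 mm) begins 47 mm behind the grasp point.
Start: joints at [-59.41, 20.546, 0.682, 0, -70.136, -16.507], TCP at [0.164, -0.655, 0.246] pointing down, gripper open.
Joint ranges: [-176.03, 176.03], [-82.01, 121.73], [-58.28, 71.71], [-173.87, 95.51], [-174.79, -0.11], [-173.66, 173.66]. Speed limits (degrees/s): [136.94, 136.94, 172.46, 180, 180, 180].

### API

Orientations are given as [roll, pitch, yaw] about the fixed x, y, z axes, in that order (R = Rz(yaw) Ry(pitch) Rx(roll)).
In Python, from plant import r, optics gives the robot as it stands. The module is installed in compiled form; this text tells all that it offers.
- The arm moves only by the tool step_arm, never from a script. Its argument "increments" is a list of rows, each an object of numbers: "tx", "ty", "tz": the shift along the world's x, y, z in mm; "ax", "ay", "az": the turn, a rotation vector about the world's x, y, z in degrees; "claw": the gripper command: -1 is shut, 1 is fully open, values between are in proportion. In form: [{"tx": .., "ty": .., "tz": .., "ax": .., "ay": .., "az": .., "claw": ..}, ...]. A call has 1 to 12 rows; each row shifts and turns the commanded pose from where the row before left it; what a row does not reach is not made up. A row lasts 1/10 s, in which the tool goes at most 50 mm and 8.59 degrees, less where a joint would pass 70% of its speed; a pose out of reach is approached as far as the arm can. A call with a gripper value outside its range is refused whole. The fingers move at their own pace and stop on an object; "newtons" is the grip in N (left out, the last holds). Time passes only in rows, so rows that do not move let the fingers close. It gives the time, the measured TCP pose, the force and the opening at its end, in the units of the state.
- r.get_state(): the state, without advancing time (a new reading comes with each control period).
- optics.capture(name): name is "scene" or "top" or "wrist"; returns a dict with "image" (400x640x3 uint8, blue, green, red), "depth" (400x640 float32, m along the optical axis (not along the pixel's ray), 0 where there is no reading), "fx", "fy", "cx", "cy" (pixels), "R" (3x3) and "t" (3): a world point X has camera coordinates R X + t. Camera axes: x right, y down, z forward; pixel columns grow to the right and rows downward; lengths in m; the calibration is good to about 2 mm. A picture is of the moment at which its call begins.
- r.close_job(): hands the job in, once; it reports no verdict.
The state is a dict: "time_s": time; "joints": joint angles; "qd": joint speeds; "joint_torque": joint torques, N m; "tcp_pos": TCP position; "eef_rot": TCP orientation; "contact_force": force on the tool from outside, world axes, zero at the start; "moment": the same for the moment, N m; "gripper_width": finger opening in m.
Only numpy, scipy, OpenCV 4.12 (cv2) and the standard library are available. Lean on these libraries where they do the work, as an engineer would, in place of code of your own. Each camera call takes 0.05 s, during which the arm holds its last target. There are 200 camera calls.

### The job

Load the tilted spring arbor on the bench: slide the wide collar down the post until it sits flat and fully home on the spring seat, then the narrow collar fully home on top of it. Then put on the hexagonal bayonet nut, slots over the cross pin, push it down against the spring, turn it clockwise about a quarter turn as far as the notches and let go so that it clicks up onto the pin and stays locked. Leave the plain nut and the blocks that lie among them where they are.

Things in the scene. Friction and masses are not known exactly. Their poses are not given: they have to be found in the camera images.
- arbor: Post of the grey stand (fixed to the bench, plate 115 x 92 x 12 mm). Origin: on the post's axis, in the top face of the unpressed spring seat, 72 mm above the bench. z: up along the post, 25 deg from vertical, leaning to the robot (give or take the stand's yaw). y: level, along the cross pin. Post 26 mm in diameter up to 27 mm, tapering to 16 mm at 31 mm; blunt cone from 53 mm to the tip, 8 mm wide, at 60 mm.
- cross_pin (a point): Middle of the cross pin, on the post's axis 48.5 mm above the arbor's origin. The pin is 5 mm thick, level, and sticks out both ways along the arbor's y to 13 mm from the axis; collars pass over it, the bayonet nut only with its slots in line.
- seat (a joint): How far the spring seat (a ring 62 mm in diameter, 6 mm thick, round the foot of the post) is pushed down along the post, 0 (up) to 0.009 m. The spring holds with 6 N at 0 and adds 1.2 N per mm (13 N at 6 mm); the weight of collars and nut does not move it.
- wide_collar: Plain steel ring, 52 mm outside, bore 30 mm, 20 mm high, lying flat. Origin: centre of its underside, z its axis.
- narrow_collar: Plain steel ring, 40 mm outside, bore 30 mm, 18 mm high, lying flat. Origin: centre of its underside, z its axis.
- bayonet_nut: Hexagonal steel nut, 42 mm across flats, 48.5 over corners, 14 high, notched face up. Origin: centre of its underside, z its axis; flats face 0, 60, 120 .. deg from x. Bore 19.6 mm with two slots right through along +x and -x, out to 15 mm from the axis, 48 deg wide. On both collars its underside is at arbor z 38 mm; pushed to 32 or lower it passes under the pin (30 is the lowest).
- nut_notch (a point): Floor of one of two notches in the nut's top face (3 mm deep, 44 deg wide, the other opposite), 12 mm from its axis, 75 deg counter-clockwise from its x seen from above. Just past them 3.5 mm lugs stop the pin. Nut pushed down and turned 75 deg clockwise: notches under the pin; let go, it rises until the pin lies in them, underside then at arbor z 35 mm.
- hex_nut: Bystander: plain hexagon nut, 36 x 41 mm, 29 mm high. Origin: centre of its underside.
- packing_piece: Bystander: small steel block, 20 (x) x 45 (y) mm, 18 mm high. Origin: centre of its underside.
- steel_packing: Bystander: steel block, 30 (x) x 60 (y) mm, 35 mm high. Origin: centre of its underside.
- square_block: Bystander: steel block, 36 (x) x 45 (y) mm, 45 mm high. Origin: centre of its underside.
- jack_left: Obstacle, fixed: screw jack, round, 84 mm in diameter, 149 mm high, at the back on the robot's left. Origin: centre of its underside.
- jack_right: Obstacle, fixed: screw jack, round, 80 mm in diameter, 144 mm high, at the back on the robot's right. Origin: centre of its underside.
Mind the look-alikes: they are no part of the job. Leave any green, red or yellow look-alike of the wide_collar alone.

How it is judged (in metres and radians):
On the way, in this order (a step that is already met when the one before it is completed fails the run):
1. the wide collar is home on the spring seat (x of wide_collar in the frame of arbor between -0.0035 and 0.0035 m and y of wide_collar in the frame of arbor between -0.0035 and 0.0035 m and angle between the z axis of wide_collar and the z axis of arbor, either way round below 0.1 rad and z of wide_collar in the frame of arbor between -0.011 and 0.002 m), for 0.2 s.
2. the narrow collar is home on the wide collar (all of step 1 and x of narrow_collar in the frame of arbor between -0.0035 and 0.0035 m and y of narrow_collar in the frame of arbor between -0.0035 and 0.0035 m and angle between the z axis of narrow_collar and the z axis of arbor, either way round below 0.1 rad and z of narrow_collar in the frame of wide_collar between 0.018 and 0.022 m), for 0.2 s.
3. the bayonet nut is turned and locked up against the cross pin (all of step 2 and x of bayonet_nut in the frame of arbor between -0.0035 and 0.0035 m and y of bayonet_nut in the frame of arbor between -0.0035 and 0.0035 m and angle between the z axis of bayonet_nut and the z axis of arbor, either way round below 0.1 rad and z of bayonet_nut in the frame of arbor between 0.0337 and 0.0363 m and angle between the x axis of bayonet_nut and the y axis of arbor, either way round above 1.05 rad), for 0.2 s.
At the end, for the whole second after the job is handed in: Both collars flat and home on the arbor (gaps under 2 mm, within 3.5 mm of its axis), wide one below; bayonet nut turned at least 60 deg from slots-over-pin with the pin resting in its notches (underside 33.7 to 36.3 mm above the unpressed seat face); all released and at rest (all of step 3 and linear speed of each of wide_collar, narrow_collar, bayonet_nut below 0.02 m/s); the robot touches nothing.
It fails at once if the hexagon nut is pushed more than 25 mm from its place (distance of hex_nut from where it was at the start of the episode above 0.025 m).
It fails at once if the small packing piece is pushed more than 25 mm from its place (distance of packing_piece from where it was at the start of the episode above 0.025 m).
It fails at once if the steel packing block is pushed more than 25 mm from its place (distance of steel_packing from where it was at the start of the episode above 0.025 m).
It fails at once if the square steel block is pushed more than 25 mm from its place (distance of square_block from where it was at the start of the episode above 0.025 m).
It also fails if it takes over 72 s, if anything falls off the work surface, if the arm or the gripper's body presses on something with over 40 N, if the wrist force passes 120 N, or if a joint passes its speed limit or range.

## Working session

There is one attempt and no reset: what is moved stays moved. The work goes in short steps, Python scripts to look and compute and a tool call to move; the robot and the scene stay as the last step left them, time stands still between calls to the robot, and variables do not carry over. Pictures are saved under pics/ and viewed, about 8 in all and at most 12, crops included, and the job is handed in when it is done.

Besides the shell and the picture viewer there is one more tool, called after "Emit:" as name([rows], argument=value, ...), one row to a line, values as JSON. step_arm: Moves the arm, as the interface text tells. Its arguments: {"type":"object","properties":{"increments":{"type":"array","items":{"type":"object","properties":{"tx":{"type":"number"},"ty":{"type":"number"},"tz":{"type":"number"},"ax":{"type":"number"},"ay":{"type":"number"},"az":{"type":"number"},"claw":{"type":"number"}}}},"newtons":{"type":"number"}},"required":["increments"]}

```bash
mkdir -p pics
cat > h.py <<'E'
import numpy as np, cv2
from plant import r, optics
def cap(n,save=None):
    c=optics.capture(n)
    if save: cv2.imwrite('pics/'+save,c['image'])
    return c
def world(c):
    v,u=np.mgrid[0:400,0:640]; d=c['depth']
    P=np.stack([(u-c['cx'])/c['fx']*d,(v-c['cy'])/c['fy']*d,d],-1)
    W=(P-c['t'])@c['R']   # R^T (P-t)
    W[d==0]=np.nan
    return W
def proj(c,X):
    p=np.asarray(X)@c['R'].T+c['t']; return np.stack([p[...,0]/p[...,2]*c['fx']+c['cx'],p[...,1]/p[...,2]*c['fy']+c['cy']],-1)
def ray(c,uv,z):
    uv=np.atleast_2d(np.asarray(uv,float)); d=np.c_[(uv[:,0]-c['cx'])/c['fx'],(uv[:,1]-c['cy'])/c['fy'],np.ones(len(uv))]@c['R']
    o=-c['R'].T@c['t']; return o+d*((z-o[2])/d[:,2])[:,None]
E
python3 - <<'E'
from h import *
a=cap('top'); b=cap('scene')
for n,c in (('top',a),('scene',b)):
    print(n,c['fx'],c['cx'],c['cy'],(-c['R'].T@c['t']).round(3),c['R'].round(2).tolist(), (c['depth']>0).mean())
cv2.imwrite('pics/a.png',np.vstack([cv2.resize(x['image'],(480,300),interpolation=cv2.INTER_AREA) for x in (a,b)]))
cv2.imwrite('pics/top.png',a['image']);cv2.imwrite('pics/scene.png',b['image'])
print(r.get_state())
E
```

```text
top 447.8017267201485 324.7816311960828 198.87319672951176 [0.305 0.003 1.209] [[-0.01, -1.0, -0.02], [-0.98, 0.01, -0.19], [0.19, 0.01, -0.98]] 0.996140625
scene 512.366983476515 324.3412650438574 204.82547019867206 [-0.442  0.576  0.637] [[-0.54, -0.84, -0.03], [-0.36, 0.26, -0.9], [0.76, -0.47, -0.44]] 0.9381015625
{'time_s': 0.1, 'joints': array([-5.94090493e+01,  2.05865821e+01,  6.39966282e-01, -1.62777291e-02,
       -7.01339748e+01, -1.65059284e+01]), 'qd': array([ 0.00574849, -0.06004119,  0.17187246,  0.00660574, -0.0122432 ,
        0.10502417]), 'joint_torque': array([-2.99150124e-04, -5.84162056e+01,  2.93752652e+01,  7.01555863e+00,
        1.01519926e-02, -9.09476194e-05]), 'tcp_pos': array([ 0.16413766, -0.65434047,  0.24473655]), 'eef_rot': array([ 1.79918383e+02, -8.22646807e-03, -1.65920514e+02]), 'contact_force': array([ 0.90218607, -0.00892042, -0.27885246]), 'moment': array([ 0.00405216,  0.00713949, -0.05015393]), 'gripper_width': 0.08760008085885627}
```

View pics/top.png

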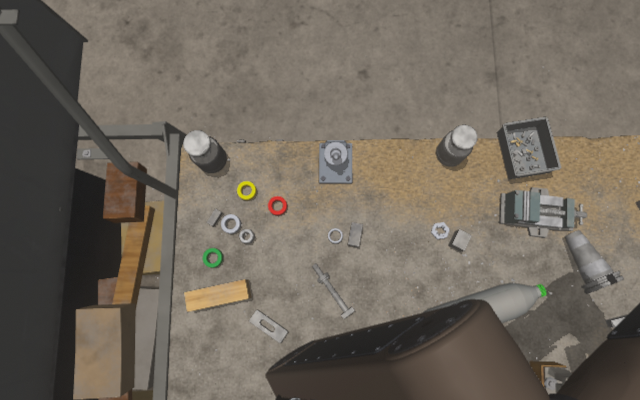

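View pics/scene.png

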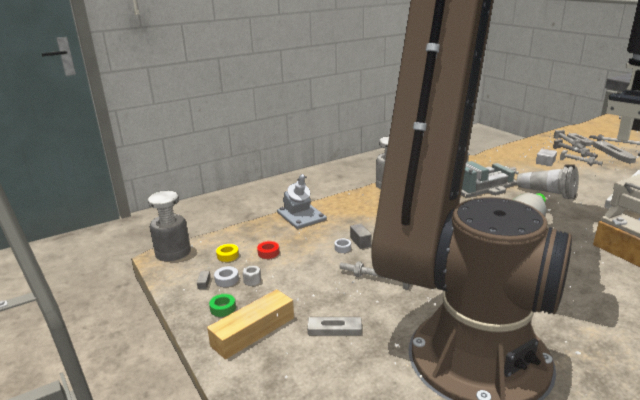

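The top view shows:
- Ring at (231,224): plain steel, fits the wide collar. Next to it are the small packing piece (215,218) and the hex nut (246,236).
- Yellow ring (246,190), red ring (277,206) and green ring (213,258): the wide collar's look-alikes.
- Thin grey ring at (335,236): narrow collar, with the steel packing at (355,235).
- Item at (440,230): bayonet nut, with the square block at (460,240).
- Arbor at (336,160).

Next I'll make one enlarged crop and take measurements.

```bash
cat > m1.py <<'E'
from h import *
c=cap('top'); W=world(c); im=c['image']
def crop(u0,v0,w,h,s): return cv2.resize(im[v0:v0+h,u0:u0+w],None,fx=s,fy=s,interpolation=cv2.INTER_CUBIC)
cv2.imwrite('pics/crop.png',np.vstack([np.hstack([crop(195,195,80,60,5),crop(310,205,80,60,5)]),np.hstack([crop(410,205,80,60,5),crop(300,130,80,60,5)])]))
for name,(u,v,hw) in dict(wide=(231,224,24),narrow=(337,236,26),nut=(445,233,30)).items():
    sub=W[v-hw:v+hw,u-hw:u+hw]; z=sub[...,2]; print(name,'floor',np.nanmedian(z))
    m=((z-np.nanmedian(z))>0.007).astype(np.uint8)
    n,l,s,ce=cv2.connectedComponentsWithStats(m)
    for i in range(1,n):
        if s[i,4]>25:
            zz=sub[l==i]; top=np.nanpercentile(zz[:,2],80)
            cs,_=cv2.findContours((l==i).astype(np.uint8),0,1); k=max(cs,key=cv2.contourArea); (x,y),R=cv2.minEnclosingCircle(k)
            rect=cv2.minAreaRect(ray(c,k[:,0]+[u-hw,v-hw],top)[:,:2].astype(np.float32)*1000)
            print(' ',s[i,4],(ce[i]+[u-hw,v-hw]).round(1),'top',round(top,4),'xy',ray(c,ce[i]+[u-hw,v-hw],top).round(4)[0],np.round(rect[0],1),np.round(rect[1],1),round(rect[2],1))
E
python3 m1.py
```

```text
wide floor -4.2004994604835754e-05
  138 [213.7 216.8] top 0.0201 xy [0.4849 0.3194 0.0201] [484.9 319.5] [22.6 44.4] 59.4
  216 [230.2 223. ] top 0.0218 xy [0.4673 0.2738 0.0218] [467.5 273.2] [51.7 48.6] 89.3
  140 [246.3 235.6] top 0.03 xy [0.4323 0.2284 0.03  ] [432.5 229.1] [42.6 34.5] 89.3
narrow floor -6.468084963679378e-05
  274 [354.6 234. ] top 0.0371 xy [ 0.4323 -0.0576  0.0371] [432.4 -57.7] [30.2 62.3] 78.6
  83 [334.5 234.9] top 0.0198 xy [ 0.4324 -0.0052  0.0198] [432.2  -6.4] [37.2 37.4] 89.3
nut floor 0.00021195322901404535
  174 [439.9 229.8] top 0.0164 xy [ 0.443  -0.286   0.0164] [ 443.  -285.2] [41.7 46.2] 7.4
  322 [459.6 239.7] top 0.0466 xy [ 0.4133 -0.3281  0.0466] [ 413.3 -327.6] [43. 52.] 61.9
```

View pics/crop.png

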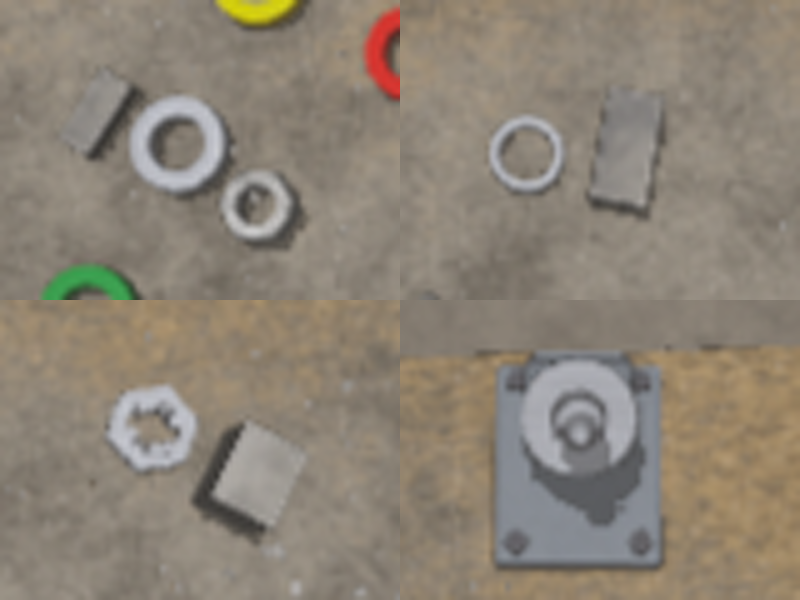

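The crop confirms the picks. The wide collar is the plain grey thick ring at (231,224), and the narrow collar, bayonet nut (with slots) and arbor are where I listed them. Next I move over the nut and look with the wrist camera.

Emit:
step_arm([
  {"tx": 28, "ty": 37},
  {"tx": 28, "ty": 37},
  {"tx": 28, "ty": 37},
  {"tx": 28, "ty": 37},
  {"tx": 28, "ty": 37},
  {"tx": 28, "ty": 37},
  {"tx": 28, "ty": 37},
  {"tx": 28, "ty": 37},
  {"tx": 28, "ty": 37},
  {"tx": 28, "ty": 37},
  {},
  {},
])

```text
$.increments[0]: bad value
```

```bash
cat > st.py <<'E'
from h import *
s=r.get_state(); print({k:np.round(s[k],4).tolist() for k in('time_s','joints','tcp_pos','eef_rot','contact_force','moment','gripper_width')})
E
python3 - <<'E'
from h import *
c=cap('wrist','w1.png'); import st
from scipy.spatial.transform import Rotation as Ro
s=r.get_state(); T=Ro.from_euler('xyz',s['eef_rot'],degrees=True).as_matrix()
print('cam in tool',T.T@(-c['R'].T@c['t']-s['tcp_pos']), (c['R']@T).round(3), c['fx'])
E
```

```text
{'time_s': 0.2, 'joints': [-59.4117, 20.5762, 0.6525, -0.0101, -70.1347, -16.5096], 'tcp_pos': [0.1641, -0.6545, 0.245], 'eef_rot': [179.9412, -0.0075, -165.9247], 'contact_force': [0.1856, -0.3037, -0.2298], 'moment': [0.0154, 0.0562, -0.0497], 'gripper_width': 0.0875}
cam in tool [ 0.07134695  0.00017797 -0.13894882] [[-0.     1.    -0.001]
 [-0.964 -0.001 -0.266]
 [-0.266  0.001  0.964]] 353.30372677873555
```

View pics/w1.png

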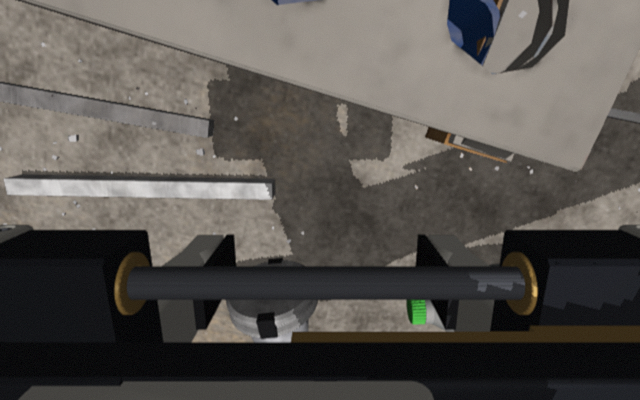

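The rows need every field. The wrist picture shows the fingers at rows 235–340 and the bench ahead, with image up being tool +x. I'll repeat the move with full rows.

Emit:
step_arm([
  {"tx": 28, "ty": 37, "tz": 0, "ax": 0, "ay": 0, "az": 0, "claw": 1},
  {"tx": 28, "ty": 37, "tz": 0, "ax": 0, "ay": 0, "az": 0, "claw": 1},
  {"tx": 28, "ty": 37, "tz": 0, "ax": 0, "ay": 0, "az": 0, "claw": 1},
  {"tx": 28, "ty": 37, "tz": 0, "ax": 0, "ay": 0, "az": 0, "claw": 1},
  {"tx": 28, "ty": 37, "tz": 0, "ax": 0, "ay": 0, "az": 0, "claw": 1},
  {"tx": 28, "ty": 37, "tz": 0, "ax": 0, "ay": 0, "az": 0, "claw": 1},
  {"tx": 28, "ty": 37, "tz": 0, "ax": 0, "ay": 0, "az": 0, "claw": 1},
  {"tx": 28, "ty": 37, "tz": 0, "ax": 0, "ay": 0, "az": 0, "claw": 1},
  {"tx": 28, "ty": 37, "tz": 0, "ax": 0, "ay": 0, "az": 0, "claw": 1},
  {"tx": 28, "ty": 37, "tz": 0, "ax": 0, "ay": 0, "az": 0, "claw": 1},
  {"tx": 0, "ty": 0, "tz": 0, "ax": 0, "ay": 0, "az": 0, "claw": 1},
  {"tx": 0, "ty": 0, "tz": 0, "ax": 0, "ay": 0, "az": 0, "claw": 1},
])

```text
time_s: 1.4
tcp_pos: [0.4448, -0.2836, 0.2455]
eef_rot: [180.0, -0.0, -165.8]
contact_force: [-0.1, -0.8, 0.0]
gripper_width: 0.088
```

```bash
cat > m2.py <<'E'
from h import *
import sys
def seg(c,zlo,cx,cy,rad):
    W=world(c); z=W[...,2]
    m=(z>zlo)&(np.hypot(W[...,0]-cx,W[...,1]-cy)<rad)
    return m.astype(np.uint8),W
def main(zlo,cx,cy,rad,name):
    c=cap('wrist',name); m,W=seg(c,zlo,cx,cy,rad)
    n,l,s,ce=cv2.connectedComponentsWithStats(m)
    for i in range(1,n):
        if s[i,4]<150: continue
        top=np.nanpercentile(W[l==i][:,2],60)
        k=max(cv2.findContours((l==i).astype(np.uint8),0,1)[0],key=cv2.contourArea)
        P=(ray(c,k[:,0],top)[:,:2]*1000).astype(np.float32)
        e=cv2.fitEllipse(P); rc=cv2.minAreaRect(P)
        print(s[i,4],'uv',ce[i].round(),'top',top.round(4),'ell',np.round(e[0],1),np.round(e[1],1),'rect',np.round(rc[0],1),np.round(rc[1],1),round(rc[2],1))
    return c,W
if __name__=='__main__': 
    a=sys.argv; main(*map(float,a[1:5]),a[5])
E
python3 - <<'E'
from m2 import *
c,W=main(.008,.443,-.287,.07,'w2.png')
u,v=proj(c,[.443,-.287,.015]).astype(int); print(u,v)
cv2.imwrite('pics/w2c.png',cv2.resize(c['image'][max(v-50,0):v+70,u-80:u+80],None,fx=5,fy=5,interpolation=cv2.INTER_CUBIC))
E
```

```text
1710 uv [284. 133.] top 0.0452 ell [ 415.2 -331.4] [36.6 55. ] rect [ 414.4 -331.8] [33.6 47.5] 60.9
1042 uv [322. 167.] top 0.0143 ell [ 443.6 -287.4] [43.6 44. ] rect [ 443.5 -287.2] [42.6 47.2] 7.1
82650 uv [314. 326.] top 0.3267 ell [ 417.1 -292.6] [ 38.2 144. ] rect [ 414.7 -292.3] [ 36.3 128.9] 14.2
322 166
```

View pics/w2c.png

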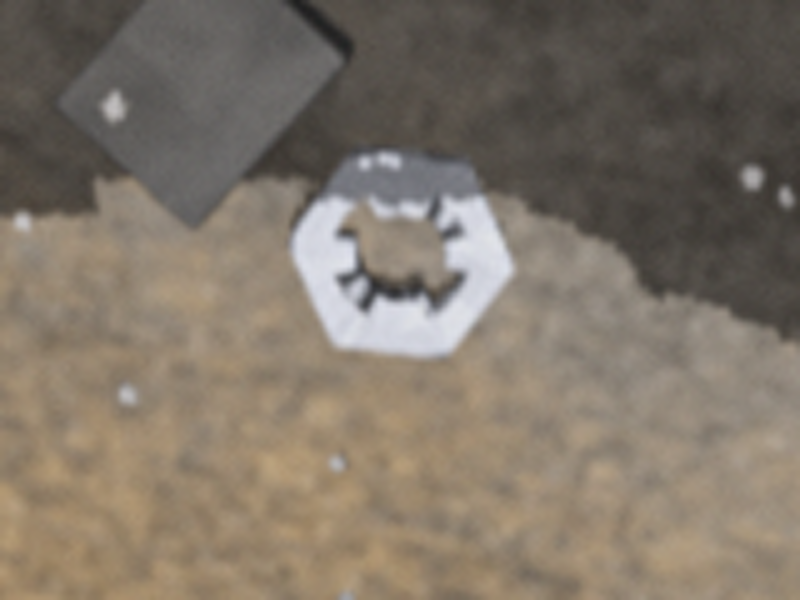

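The crop shows the hex nut at wrist pixel (322,166). Flats run roughly left–right, and the slot and notch details are still blurry, so I'll resolve them when I get closer. Next is the arbor.

Emit:
step_arm([
  {"tx": 14, "ty": 35, "tz": 1, "ax": 0, "ay": 0, "az": -7.1, "claw": 1},
  {"tx": 14, "ty": 35, "tz": 1, "ax": 0, "ay": 0, "az": -7.1, "claw": 1},
  {"tx": 14, "ty": 35, "tz": 1, "ax": 0, "ay": -5, "az": 0, "claw": 1},
  {"tx": 14, "ty": 35, "tz": 1, "ax": 0, "ay": -5, "az": 0, "claw": 1},
  {"tx": 14, "ty": 35, "tz": 1, "ax": 0, "ay": -5, "az": 0, "claw": 1},
  {"tx": 14, "ty": 35, "tz": 1, "ax": 0, "ay": -5, "az": 0, "claw": 1},
  {"tx": 14, "ty": 35, "tz": 1, "ax": 0, "ay": -5, "az": 0, "claw": 1},
  {"tx": 14, "ty": 35, "tz": 1, "ax": 0, "ay": 0, "az": 0, "claw": 1},
  {"tx": 0, "ty": 0, "tz": 0, "ax": 0, "ay": 0, "az": 0, "claw": 1},
  {"tx": 0, "ty": 0, "tz": 0, "ax": 0, "ay": 0, "az": 0, "claw": 1},
])

```text
time_s: 2.45
tcp_pos: [0.556, -0.0053, 0.2534]
eef_rot: [180.0, 25.0, 179.9]
contact_force: [0.6, -0.6, 0.8]
gripper_width: 0.0875
```

Run:
```python
from h import *
import st
c=cap('wrist','w3.png'); W=world(c)
from plant import optics
t=cap('top'); WT=world(t)
for n,cc,w in(('wrist',c,W),('top',t,WT)):
    m=(w[...,2]>.05)&(w[...,2]<.16)&(np.hypot(w[...,0]-.62,w[...,1])<.09)
    print(n,m.sum())
    P=w[m]
    # plane fit RANSAC for seat: normal near 25deg lean
    best=0;g=np.random.default_rng(0)
    for _ in range(2000):
        a,b,d=P[g.choice(len(P),3,False)]; nn=np.cross(b-a,d-a); L=np.linalg.norm(nn)
        if L<1e-6: continue
        nn/=L; nn*=np.sign(nn[2]); 
        if abs(np.degrees(np.arccos(nn[2]))-25)>6: continue
        inl=abs((P-a)@nn)<.0012
        if inl.sum()>best: best=inl.sum();B=inl
    Q=P[B]; q=Q.mean(0); nn=np.linalg.svd(Q-q)[2][2]; nn*=np.sign(nn[2])
    print(best,'c',q.round(4),'n',nn.round(3),'tilt',np.degrees(np.arccos(nn[2])).round(2),'yaw',np.degrees(np.arctan2(nn[1],nn[0])).round(2), 'tip',P[P[:,2].argmax()].round(4))
```

```text
{'time_s': 2.45, 'joints': [25.7744, -4.9236, -40.8305, 19.7888, -32.9249, -130.5602], 'tcp_pos': [0.556, -0.0053, 0.2534], 'eef_rot': [179.9766, 24.9703, 179.8758], 'contact_force': [0.5641, -0.6094, 0.783], 'moment': [-0.0022, 1.4583, 0.0378], 'gripper_width': 0.0875}
wrist 2997
1826 c [ 0.6408 -0.0096  0.0711] n [-0.423  0.01   0.906] tilt 25.04 yaw 178.68 tip [ 0.6182 -0.0063  0.1285]
top 361
110 c [ 0.6512 -0.0093  0.0758] n [-0.446  0.016  0.895] tilt 26.5 yaw 177.96 tip [ 0.6235 -0.011   0.1288]
```

View pics/w3.png

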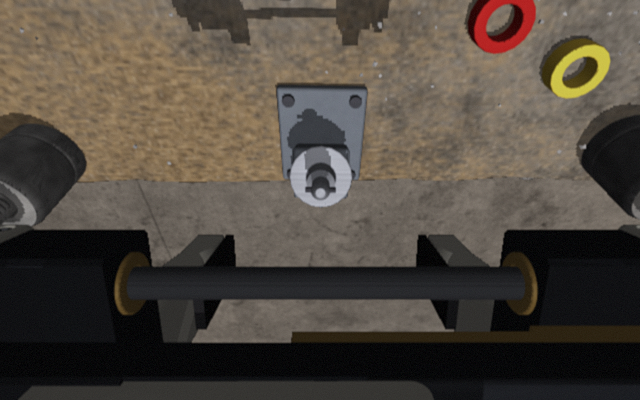

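The view is along the post. The seat disc is at (320,178) with the post and cross pin at about (320,185). I'll refine the arbor axis with a circle fit on the seat and also find the pin direction.

```bash
cat > arb.py <<'E'
from h import *
from scipy.optimize import least_squares
def arbor(c,p0=np.array([.6408,-.0096,.0711]),n=np.array([-.4226*np.cos(np.radians(1.3)),.4226*np.sin(np.radians(1.3)),.9063])):
    W=world(c); d=(W-p0)@n
    lat=np.linalg.norm((W-p0)-d[...,None]*n,axis=-1)
    m=((abs(d)<.002)&(lat<.05)).astype(np.uint8)
    k=max(cv2.findContours(m,0,1)[0],key=cv2.contourArea)[:,0]
    o=-c['R'].T@c['t']; D=np.c_[(k[:,0]-c['cx'])/c['fx'],(k[:,1]-c['cy'])/c['fy'],np.ones(len(k))]@c['R']
    P=o+D*(((p0-o)@n)/(D@n))[:,None]
    ey=np.cross(n,[1,0,0]); ey/=np.linalg.norm(ey); 
    ey=np.array([-n[1],n[0],0]);ey/=-np.linalg.norm(ey); ex=np.cross(ey,n)   # ey level, ~ -y? fix below
    if ey[1]<0: ey=-ey; ex=np.cross(ey,n)
    q=np.c_[(P-p0)@ex,(P-p0)@ey]
    f=least_squares(lambda x:np.hypot(q[:,0]-x[0],q[:,1]-x[1])-x[2],[0,0,.031],loss='soft_l1',f_scale=.0007)
    cen=p0+ex*f.x[0]+ey*f.x[1]
    return cen,ex,ey,n,f.x[2],W
if __name__=='__main__':
    c=cap('wrist'); cen,ex,ey,n,R,W=arbor(c)
    print('centre',cen.round(4),'ex',ex.round(3),'ey',ey.round(3),'R',R.round(4))
    L=(W-cen)@np.c_[ex,ey,n]
    for lo,hi in((.02,.03),(.033,.044),(.0445,.0515),(.055,.062)):
        q=L[(L[...,2]>lo)&(L[...,2]<hi)&(np.hypot(L[...,0],L[...,1])<.03)]
        if len(q)>3: print(lo,len(q),'mid',((q.max(0)+q.min(0))/2*1e3).round(1),'ext',(np.ptp(q,axis=0)*1e3).round(1),'mean',(q.mean(0)*1e3).round(1), np.degrees(np.arctan2(*np.linalg.svd(q[:,:2]-q[:,:2].mean(0))[2][0])).round(1))
E
python3 arb.py
```

```text
centre [ 0.6429 -0.0098  0.0721] ex [ 0.906 -0.021  0.423] ey [ 0.023  1.    -0.   ] R 0.0301
0.02 225 mid [-1.6 -0.  25. ] ext [22.3 24.9  9.9] mean [-6.7 -0.2 27.5] -1.0
0.033 49 mid [-4.7  0.1 38.5] ext [ 6.2 15.1 10.8] mean [-6.1  0.2 38.1] 2.0
0.0445 98 mid [-2.8 -0.3 48.1] ext [10.  25.5  6.7] mean [-2.4 -0.3 49.4] -1.0
0.055 213 mid [-0.2  0.1 58.4] ext [13.9 14.2  6.8] mean [-0.6 -0.  58.2] -26.0
```

Emit:
step_arm([
  {"tx": -8, "ty": 25, "tz": 0, "ax": 0, "ay": 8.3, "az": 0, "claw": 1},
  {"tx": -8, "ty": 25, "tz": -4, "ax": 0, "ay": 8.3, "az": 0, "claw": 1},
  {"tx": -8, "ty": 25, "tz": -4, "ax": 0, "ay": 8.4, "az": 0, "claw": 1},
  {"tx": -8, "ty": 25, "tz": -5, "ax": 0, "ay": 0, "az": 7.5, "claw": 1},
  {"tx": -8, "ty": 25, "tz": -5, "ax": 0, "ay": 0, "az": 7.5, "claw": 1},
  {"tx": -8, "ty": 25, "tz": -5, "ax": 0, "ay": 0, "az": 7.5, "claw": 1},
  {"tx": -8, "ty": 25, "tz": -5, "ax": 0, "ay": 0, "az": 7.5, "claw": 1},
  {"tx": -8, "ty": 25, "tz": -5, "ax": 0, "ay": 0, "az": 7.5, "claw": 1},
  {"tx": -8, "ty": 25, "tz": -5, "ax": 0, "ay": 0, "az": 7.5, "claw": 1},
  {"tx": -8, "ty": 25, "tz": -5, "ax": 0, "ay": 0, "az": 7.5, "claw": 0.6},
  {"tx": -9, "ty": 29, "tz": -5, "ax": 0, "ay": 0, "az": 7.5, "claw": 0.6},
  {"tx": 0, "ty": 0, "tz": 0, "ax": 0, "ay": 0, "az": 0, "claw": 0.6},
])

```text
time_s: 3.8
tcp_pos: [0.467, 0.2757, 0.2048]
eef_rot: [180.0, -0.0, -119.9]
contact_force: [-0.0, 0.0, 0.4]
gripper_width: 0.0717
```

```bash
python3 -c "
import st
from m2 import *
c,W=main(.008,.467,.2735,.13,'w4.png')
"
```

```text
{'time_s': 3.8, 'joints': [51.2431, 9.92, -19.46, -0.0433, -60.6477, -81.0815], 'tcp_pos': [0.467, 0.2757, 0.2048], 'eef_rot': [179.9585, -0.0216, -119.8596], 'contact_force': [-0.0353, 0.015, 0.3681], 'moment': [0.0017, 0.0214, -0.0675], 'gripper_width': 0.0717}
933 uv [221.  94.] top 0.0199 ell [510.3 162.3] [27.1 46.2] rect [509.8 164.8] [50.2 24. ] 22.3
1019 uv [333. 118.] top 0.0288 ell [433.7 230.7] [36.7 36.9] rect [433.9 230.8] [35.8 39.3] 60.1
1826 uv [431. 172.] top 0.02 ell [378.9 320. ] [50.5 53.4] rect [378.9 320. ] [51.3 53.2] 60.1
1676 uv [324. 178.] top 0.0201 ell [467.8 275.1] [50.5 51.7] rect [467.6 275.2] [52.3 50.8] 38.8
1777 uv [220. 188.] top 0.02 ell [557.5 234.9] [50.4 53.7] rect [557.7 234.9] [53. 52.] 56.8
1003 uv [332. 225.] top 0.0182 ell [485.3 319.8] [24.8 54.3] rect [485.1 319.7] [22.8 44.4] 60.1
94438 uv [319. 320.] top 0.28 ell [455.3 252.6] [ 42.6 189.7] rect [454.4 251.3] [ 41.2 142.5] 60.1
```

Emit:
step_arm([
  {"tx": 0.7, "ty": -0.5, "tz": -40, "ax": 0, "ay": 0, "az": 0, "claw": 0.6},
  {"tx": 0, "ty": 0, "tz": -40, "ax": 0, "ay": 0, "az": 0, "claw": 0.6},
  {"tx": 0, "ty": 0, "tz": -40, "ax": 0, "ay": 0, "az": 0, "claw": 0.6},
  {"tx": 0, "ty": 0, "tz": -35, "ax": 0, "ay": 0, "az": 0, "claw": 0.6},
  {"tx": 0, "ty": 0, "tz": -20, "ax": 0, "ay": 0, "az": 0, "claw": 0.6},
  {"tx": 0, "ty": 0, "tz": -8, "ax": 0, "ay": 0, "az": 0, "claw": 0.6},
  {"tx": 0, "ty": 0, "tz": 0, "ax": 0, "ay": 0, "az": 0, "claw": 0.6},
  {"tx": 0, "ty": 0, "tz": 0, "ax": 0, "ay": 0, "az": 0, "claw": -1},
  {"tx": 0, "ty": 0, "tz": 0, "ax": 0, "ay": 0, "az": 0, "claw": -1},
  {"tx": 0, "ty": 0, "tz": 0, "ax": 0, "ay": 0, "az": 0, "claw": -1},
  {"tx": 0, "ty": 0, "tz": 0, "ax": 0, "ay": 0, "az": 0, "claw": -1},
  {"tx": 0, "ty": 0, "tz": 0, "ax": 0, "ay": 0, "az": 0, "claw": -1},
], newtons=35)

```text
time_s: 5.05
tcp_pos: [0.4685, 0.2744, 0.0238]
eef_rot: [-180.0, 0.1, -120.1]
contact_force: [-0.4, -1.2, 7.1]
gripper_width: 0.0514
```

Emit:
step_arm([
  {"tx": 0, "ty": 0, "tz": 20, "ax": 0, "ay": 0, "az": 0, "claw": -1},
  {"tx": 0, "ty": 0, "tz": 45, "ax": 0, "ay": 0, "az": 0, "claw": -1},
  {"tx": 0, "ty": 0, "tz": 45, "ax": 0, "ay": 0, "az": 0, "claw": -1},
  {"tx": 7, "ty": -18, "tz": 45, "ax": 0, "ay": 0, "az": 0, "claw": -1},
  {"tx": 14, "ty": -35, "tz": 10, "ax": 0, "ay": 0, "az": 0, "claw": -1},
  {"tx": 14, "ty": -35, "tz": 5, "ax": -0.1, "ay": -5, "az": 0, "claw": -1},
  {"tx": 14, "ty": -35, "tz": 0, "ax": -0.1, "ay": -5, "az": 0, "claw": -1},
  {"tx": 14, "ty": -35, "tz": 0, "ax": -0.1, "ay": -5, "az": 0, "claw": -1},
  {"tx": 14, "ty": -35, "tz": 0, "ax": -0.1, "ay": -5, "az": 0, "claw": -1},
  {"tx": 14, "ty": -35, "tz": 0, "ax": -0.2, "ay": -5, "az": 0, "claw": -1},
  {"tx": 14, "ty": -35, "tz": 0, "ax": 0, "ay": 0, "az": 0, "claw": -1},
  {"tx": 10, "ty": -18, "tz": 0, "ax": 0, "ay": 0, "az": 0, "claw": -1},
])

```text
time_s: 6.25
tcp_pos: [0.5804, -0.0106, 0.1913]
eef_rot: [-157.8, 11.6, -117.9]
contact_force: [-0.4, -0.1, -0.7]
gripper_width: 0.051
```

```bash
cat > rel.py <<'E'
# tool pose in arbor frame; collar rim seen in wrist camera
from h import *
from scipy.spatial.transform import Rotation as Ro
import sys
O=np.array([.6429,-.0098,.0721]); n=np.array([-.4225,.0096,.9063]); ey=np.array([.0227,.9997,0]); ex=np.cross(ey,n)
B=np.c_[ex,ey,n]
def tool():
    s=r.get_state(); T=Ro.from_euler('xyz',s['eef_rot'],degrees=True).as_matrix()
    L=B.T@(s['tcp_pos']-O); print('t',s['time_s'],'tcp in arbor mm',(L*1e3).round(1),'toolz.n angle',np.degrees(np.arccos(np.clip(-T[:,2]@n,-1,1))).round(2),'-toolz',(-T[:,2]).round(4),'jaw in arbor deg',np.degrees(np.arctan2(T[:,1]@ey,T[:,1]@ex)).round(1),'F',s['contact_force'].round(1),'w',round(s['gripper_width'],4),'j6',s['joints'][5].round(1),'j',s['joints'].round(0)); return s,T
if __name__=='__main__':
    s,T=tool(); tgt=O+n*float(sys.argv[1])/1e3; print('to target mm',((tgt-s['tcp_pos'])*1e3).round(1));
E
python3 rel.py 134
python3 - <<'E'
from arb import *
from rel import tool
c=cap('wrist','w5.png'); cen,ex,ey,n,R,W=arbor(c)
print('centre',cen.round(4),R)
s,T=tool(); L=(W-s['tcp_pos'])@T
# collar in hand: points near tool axis, z tool between -5 and 25
m=(np.hypot(L[...,0],L[...,1])<.045)&(L[...,2]>-.01)&(L[...,2]<.03)
Q=L[m]; print(m.sum(),(np.percentile(Q,[1,50,99],axis=0)*1e3).round(1))
v,u=np.nonzero(m); print(u.min(),u.max(),v.min(),v.max())
E
```

```text
t 6.25 tcp in arbor mm [ -6.2  -2.2 134.4] toolz.n angle 0.33 -toolz [-0.4205  0.0122  0.9072] jaw in arbor deg 151.2 F [-0.4 -0.1 -0.7] w 0.051 j6 -76.7 j [ 22.   2. -46.  28. -22. -77.]
to target mm [5.9 2.1 2.2]
centre [ 0.6423 -0.0114  0.0718] 0.028505067375364658
t 6.3 tcp in arbor mm [ -3.7  -2.2 134.3] toolz.n angle 0.29 -toolz [-0.4219  0.0114  0.9066] jaw in arbor deg 151.1 F [ 2.6 -1.2 -0.4] w 0.0515 j6 -76.4 j [ 22.   2. -46.  28. -22. -76.]
7498 [[-23.  -38.   -9. ]
 [ 11.9   2.2   4. ]
 [ 26.2  41.9  20.4]]
219 428 201 317
```

View pics/w5.png

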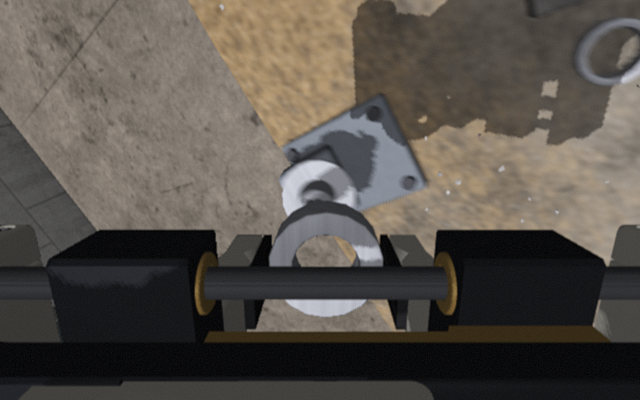

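The collar sits square and centred in the jaws (x 272–382), with the seat beyond at (320,190). I'll approach the tip.

Emit:
step_arm([
  {"tx": 5, "ty": 1, "tz": -10, "ax": 0, "ay": 0, "az": 0, "claw": -1},
  {"tx": 5, "ty": 0, "tz": -10, "ax": 0, "ay": 0, "az": 0, "claw": -1},
  {"tx": 4.8, "ty": 0, "tz": -10, "ax": 0, "ay": 0, "az": 0, "claw": -1},
  {"tx": 0, "ty": 0, "tz": 0, "ax": 0, "ay": 0, "az": 0, "claw": -1},
  {"tx": 0, "ty": 0, "tz": 0, "ax": 0, "ay": 0, "az": 0, "claw": -1},
  {"tx": 0, "ty": 0, "tz": 0, "ax": 0, "ay": 0, "az": 0, "claw": -1},
])

```text
time_s: 6.9
tcp_pos: [0.5978, -0.0061, 0.1633]
eef_rot: [-157.7, 11.8, -117.8]
contact_force: [-0.2, -0.1, -1.4]
gripper_width: 0.0508
```

```bash
python3 rel.py 64
```

```text
t 6.9 tcp in arbor mm [ -2.4   2.7 101.7] toolz.n angle 0.27 -toolz [-0.4234  0.0098  0.9059] jaw in arbor deg 151.2 F [-0.2 -0.1 -1.4] w 0.0508 j6 -83.4 j [ 20.   5. -49.  36. -15. -83.]
to target mm [ 18.   -3.1 -33.2]
```

Emit:
step_arm([
  {"tx": 2.1, "ty": -2.7, "tz": 1, "ax": 0, "ay": 0, "az": 0, "claw": -1},
  {"tx": 0, "ty": 0, "tz": 0, "ax": 0, "ay": 0, "az": 0, "claw": -1},
  {"tx": 3.4, "ty": 0, "tz": -7.2, "ax": 0, "ay": 0, "az": 0, "claw": -1},
  {"tx": 0, "ty": 0, "tz": 0, "ax": 0, "ay": 0, "az": 0, "claw": -1},
  {"tx": 0, "ty": 0, "tz": 0, "ax": 0, "ay": 0, "az": 0, "claw": -1},
])

```text
time_s: 7.4
tcp_pos: [0.603, -0.0092, 0.1564]
eef_rot: [-157.8, 11.7, -117.8]
contact_force: [-0.4, -1.2, -0.7]
gripper_width: 0.0516
```

```bash
python3 rel.py 64
```

```text
t 7.4 tcp in arbor mm [-0.5 -0.3 93.2] toolz.n angle 0.27 -toolz [-0.4223  0.0104  0.9064] jaw in arbor deg 151.2 F [-0.4 -1.2 -0.7] w 0.0516 j6 -84.4 j [ 19.   6. -49.  38. -14. -84.]
to target mm [ 12.8  -0.  -26.3]
```

Emit:
step_arm([
  {"tx": 4.7, "ty": -0.1, "tz": -8.9, "ax": 0, "ay": 0, "az": 0, "claw": -1},
  {"tx": 4.2, "ty": -0.1, "tz": -9.1, "ax": 0, "ay": 0, "az": 0, "claw": -1},
  {"tx": 4.2, "ty": 0.2, "tz": -9.1, "ax": 0, "ay": 0, "az": 0, "claw": -1},
  {"tx": 3.4, "ty": -0.1, "tz": -7.2, "ax": 0, "ay": 0, "az": 0, "claw": -1},
  {"tx": 0, "ty": 0, "tz": 0, "ax": 0, "ay": 0, "az": 0, "claw": -1},
  {"tx": 0, "ty": 0, "tz": 0, "ax": 0, "ay": 0, "az": 0, "claw": -1},
])

```text
time_s: 8.0
tcp_pos: [0.6221, -0.0112, 0.1327]
eef_rot: [-157.3, 11.7, -117.6]
contact_force: [-3.6, 10.2, -6.7]
gripper_width: 0.0515
```

```bash
python3 rel.py 24
```

```text
t 8.0 tcp in arbor mm [ 6.8 -1.9 63.7] toolz.n angle 0.5 -toolz [-0.4287  0.0123  0.9034] jaw in arbor deg 151.4 F [-3.6 10.2 -6.7] w 0.0515 j6 -111.1 j [   4.    9.  -55.   77.   -3. -111.]
to target mm [ 10.7   1.7 -38.9]
```

The wrist is singular here: forearm pitch j2−j3 is about 64°, which equals the tool pitch of 65°, so j5 is near 0. I'll fit a small kinematic model to see which tool tilts stay reachable.

```bash
cat > kin.py <<'E'
import numpy as np
from scipy.optimize import least_squares
from scipy.spatial.transform import Rotation as Ro
e=lambda a,t:Ro.from_euler(a,t,degrees=True).as_matrix()
# p: h, a1(x), d(y), L1, e(elbow off z), L2, L3
def fk(q,p):
    q=np.asarray(q,float); h,a1,d,L1,el,L2,L3=p
    A=e('z',q[0]); U=A@e('y',q[1]); F=U@e('y',-q[2])
    el_=A@[a1,d,0]+[0,0,h]+U@[0,0,L1]
    w=el_+F@np.array([L2,0,el]); F4=F@e('x',q[3]); G=F4@e('y',-q[4])  # tool along local x
    x=w+G@[L3,0,0]
    R=G@e('x',q[5]); return x,R   # R columns: tool z = col0
data=[([-59.4117,20.5762,.6525,-.0101,-70.1347,-16.5096],[.1641,-.6545,.245]),
([25.7744,-4.9236,-40.8305,19.7888,-32.9249,-130.5602],[.556,-.0053,.2534]),
([51.2431,9.92,-19.46,-.0433,-60.6477,-81.0815],[.467,.2757,.2048])]
def solve():
    f=lambda p:np.concatenate([fk(q,p)[0]-x for q,x in data])
    return min((least_squares(f,[.4,a,-.193,.5,0,.5,l]) for a in(0,.1) for l in(.15,.25)),key=lambda s:s.cost)
if __name__=='__main__':
    s=solve(); print(s.x.round(4),s.cost); 
    for q,_ in data: x,R=fk(q,s.x); print('toolz',R[:,0].round(3),'y',R[:,1].round(3),'z',R[:,2].round(3))
E
python3 - <<'E'
from kin import *
from plant import r
s=r.get_state(); T=e('xyz',s['eef_rot']) if 0 else Ro.from_euler('xyz',s['eef_rot'],degrees=True).as_matrix()
print(s['joints'].round(3),s['tcp_pos'],T.round(3).tolist())
data.append((s['joints'],s['tcp_pos']))
so=solve(); print(so.x.round(4),so.cost); x,R=fk(s['joints'],so.x); print(x,R.round(3).tolist())
for q,_ in data[:3]: print(fk(q,so.x)[1].round(3).tolist())
E
```

```text
[   4.27     9.163  -54.995   77.449   -2.593 -111.12 ] [ 0.62210658 -0.01124816  0.13274885] [[-0.454, -0.781, 0.429], [-0.867, 0.497, -0.012], [-0.204, -0.377, -0.903]]
[-0.241   0.3266 -0.1762  0.4533  0.166   0.0816  0.0758] 0.013042282595064358
[ 0.62720768 -0.12647392  0.13704273] [[0.422, -0.578, 0.699], [0.076, 0.79, 0.608], [-0.903, -0.204, 0.377]]
[[-0.001, 0.681, 0.733], [0.001, 0.733, -0.681], [-1.0, 0.0, -0.001]]
[[0.262, -0.562, -0.784], [0.331, -0.711, 0.62], [-0.907, -0.422, -0.0]]
[[0.0, -0.739, -0.674], [-0.001, -0.674, 0.739], [-1.0, 0.0, -0.001]]
```

```bash
sed -i "s/e('x',q\[3\])/e('x',-q[3])/; s/e('x',q\[5\])/e('x',-q[5])/; s/h,a1,d,L1,el,L2,L3=p/h,a1,d,L1,el,L2,L3,d2,d3=p/; s/G@\[L3,0,0\]/G@[L3,d2,d3]/; s/\.5,l\])/.5,l,0,0])/" kin.py
python3 - <<'E'
from kin import *
from plant import r
s=r.get_state(); data.append((s['joints'],s['tcp_pos']))
data.append(([22,2,-46,28,-22,-76.5],[.5827,-.0115,.1924]))
so=solve(); print(so.x.round(4),so.cost)
for q,x in data: X,R=fk(q,so.x); print(X.round(4),np.round(x,4),'tz',R[:,0].round(3),'y',R[:,1].round(3),'z',R[:,2].round(3))
E
```

```text
[ 0.1819  0.0023 -0.0076  0.6062  0.0089  0.4487  0.3611 -0.184   0.0064] 6.647332546132376e-06
[ 0.164  -0.6539  0.2438] [ 0.1641 -0.6545  0.245 ] tz [-0.     0.001 -1.   ] y [ 0.97   0.243 -0.   ] z [ 0.243 -0.97  -0.001]
[ 0.5556 -0.0042  0.2551] [ 0.556  -0.0053  0.2534] tz [ 0.422 -0.001 -0.907] y [ 0.907 -0.002  0.422] z [-0.002 -1.    -0.   ]
[0.4675 0.2766 0.2055] [0.467  0.2757 0.2048] tz [-0.001  0.    -1.   ] y [ 0.498  0.867 -0.   ] z [ 0.867 -0.498 -0.001]
[ 0.6221 -0.011   0.1329] [ 0.6221 -0.0112  0.1327] tz [ 0.429 -0.012 -0.903] y [0.454 0.867 0.204] z [ 0.781 -0.497  0.377]
[ 0.5828 -0.0134  0.1911] [ 0.5827 -0.0115  0.1924] tz [ 0.413 -0.023 -0.91 ] y [0.463 0.866 0.189] z [ 0.784 -0.5    0.368]
```

```bash
cat > ik.py <<'E'
from kin import *
P=np.array([0.1819,0.0023,-0.0076,0.6062,0.0089,0.4487,0.3611,-0.184,0.0064])
lo=np.array([-176,-82,-58.28,-173.8,-174.8,-.2]) ; lo=np.array([-176.03,-82.01,-58.28,-173.87,-174.79,-173.66]); hi=np.array([176.03,121.73,71.71,95.51,-.11,173.66])
O=np.array([.6429,-.0098,.0721]); n=np.array([-.4225,.0096,.9063]); n/=np.linalg.norm(n); ey=np.array([.0227,.9997,0]); ex=np.cross(ey,n); B=np.c_[ex,ey,n]
def pose(z,phi,beta):
    """TCP on axis at arbor z mm; jaw angle phi deg in arbor xy; tool axis tilted beta about jaw axis"""
    j=np.array([np.cos(np.radians(phi)),np.sin(np.radians(phi)),0]); 
    tz=Ro.from_rotvec(np.radians(beta)*j).apply([0,0,-1]); R=np.c_[np.cross(j,tz),j,tz]
    return O+n*z/1e3,B@R
g=np.random.default_rng(1)
def ik(x,R,seeds=None,N=40):
    S=[]
    tgt=np.c_[R[:,2],-R[:,0],-R[:,1]]
    def f(q): X,Q=fk(q,P); return np.concatenate([(X-x)*5,(Q-tgt).ravel()])
    for q0 in (seeds if seeds is not None else g.uniform([-40,-30,-58,-170,-100,-170],[60,60,20,95,-1,170],(N,6))):
        s=least_squares(f,np.clip(q0,lo+.01,hi-.01),bounds=(lo,hi),x_scale=30,max_nfev=80)
        if s.cost<1e-6 and not any(np.abs(s.x-t).max()<2 for t in S): S.append(s.x)
    return S
if __name__=='__main__':
    for z in(24,):
        for phi,beta in((90,0),(-90,0),(90,15),(90,-15),(90,25),(90,-25),(-90,15),(-90,-15)):
            x,R=pose(z,phi,beta); print(z,phi,beta,'tz',R[:,2].round(2)); [print('   ',q.round(0)) for q in ik(x,R)]
E
time python3 ik.py
```

```text
24 90 0 tz [ 0.42 -0.01 -0.91]
24 -90 0 tz [ 0.42 -0.01 -0.91]
24 90 15 tz [ 0.17 -0.   -0.98]
    [  19.   19.  -27.    6.  -34. -115.]
24 90 -15 tz [ 0.64 -0.01 -0.77]
24 90 25 tz [ 0. -0. -1.]
    [  17.   24.  -16.    0.  -50. -108.]
24 90 -25 tz [ 0.77 -0.02 -0.64]
    [ -18.   16.  -36. -130.  -16.   52.]
24 -90 15 tz [ 0.64 -0.01 -0.77]
24 -90 -15 tz [ 0.17 -0.   -0.98]
    [ 19.  19. -27.   6. -34.  65.]
real	0m13.557s
user	0m14.092s
sys	0m0.068s
```

Direct alignment is not reachable for the arm; tilting the tool 15° or more towards vertical, about a level jaw axis, is fine. The collar is already around the post below the tip, so I'll release it to slide down, back out along the axis and look.

Emit:
step_arm([
  {"tx": 0, "ty": 0, "tz": 0, "ax": 0, "ay": 0, "az": 0, "claw": 0.7},
  {"tx": 0, "ty": 0, "tz": 0, "ax": 0, "ay": 0, "az": 0, "claw": 0.7},
  {"tx": 0, "ty": 0, "tz": 0, "ax": 0, "ay": 0, "az": 0, "claw": 0.7},
  {"tx": -6, "ty": 0, "tz": 13, "ax": 0, "ay": 0, "az": 0, "claw": 0.7},
  {"tx": -6, "ty": 0, "tz": 13, "ax": 0, "ay": 0, "az": 0, "claw": 0.7},
  {"tx": -7, "ty": 0, "tz": 15, "ax": 0, "ay": 0, "az": 0, "claw": 0.7},
  {"tx": -7, "ty": 0, "tz": 15, "ax": 0, "ay": 0, "az": 0, "claw": 0.7},
  {"tx": -10, "ty": 0, "tz": 21, "ax": 0, "ay": 0, "az": 0, "claw": 0.7},
  {"tx": -10, "ty": 0, "tz": 21, "ax": 0, "ay": 0, "az": 0, "claw": 0.7},
  {"tx": 0, "ty": 0, "tz": 0, "ax": 0, "ay": 0, "az": 0, "claw": 0.7},
  {"tx": 0, "ty": 0, "tz": 0, "ax": 0, "ay": 0, "az": 0, "claw": 0.7},
])

```text
time_s: 9.1
tcp_pos: [0.5917, -0.0184, 0.2294]
eef_rot: [-156.0, 11.7, -117.8]
contact_force: [-0.4, -0.3, -0.1]
gripper_width: 0.0741
```

```bash
cat > part.py <<'E'
from h import *
from rel import O,B,tool
import sys
def planes(c,rad=.035,zmin=.004):
    W=world(c); L=(W-O)@B
    m=(np.hypot(L[...,0],L[...,1])<rad)&(L[...,2]>zmin)&(L[...,2]<.075)
    Q=L[m]*1e3
    for lo in range(0,75,5):
        q=Q[(Q[:,2]>=lo)&(Q[:,2]<lo+5)]
        if len(q)>8: print(lo,len(q),'x',q[:,0].min().round(1),q[:,0].max().round(1),'y',q[:,1].min().round(1),q[:,1].max().round(1),'rmed',np.median(np.hypot(q[:,0],q[:,1])).round(1),'zmed',np.median(q[:,2]).round(1))
    return L
if __name__=='__main__':
    tool(); c=cap('wrist',sys.argv[1]); planes(c)
E
python3 part.py w6.png
```

```text
t 9.1 tcp in arbor mm [ 20.2  -9.8 164.1] toolz.n angle 1.83 -toolz [-0.4467  0.0261  0.8943] jaw in arbor deg 151.2 F [-0.4 -0.3 -0.1] w 0.0741 j6 -74.4 j [ 22.  -0. -43.  27. -26. -74.]
0 10 x -25.8 11.8 y -26.2 8.1 rmed 26.0 zmed 4.7
5 78 x -26.8 19.6 y -26.2 11.6 rmed 16.7 zmed 7.3
10 99 x -27.4 16.7 y -26.4 13.0 rmed 16.8 zmed 12.4
15 1056 x -27.4 23.7 y -26.2 25.1 rmed 21.3 zmed 19.4
20 856 x -27.1 22.7 y -26.1 23.6 rmed 20.9 zmed 20.5
25 290 x -12.7 12.9 y -12.8 10.7 rmed 11.4 zmed 28.2
30 82 x -10.3 10.1 y -9.5 6.0 rmed 8.7 zmed 30.7
35 20 x -7.8 7.2 y -7.6 -0.7 rmed 7.8 zmed 37.1
40 20 x -7.9 5.4 y -7.4 0.1 rmed 7.8 zmed 42.2
45 53 x -7.7 6.0 y -13.1 13.0 rmed 9.1 zmed 48.8
50 173 x -7.8 7.9 y -12.9 13.1 rmed 7.8 zmed 53.1
55 205 x -6.7 6.6 y -7.7 6.8 rmed 5.3 zmed 57.7
60 61 x -4.4 3.9 y -4.8 3.9 rmed 3.2 zmed 60.5
```

View pics/w6.png

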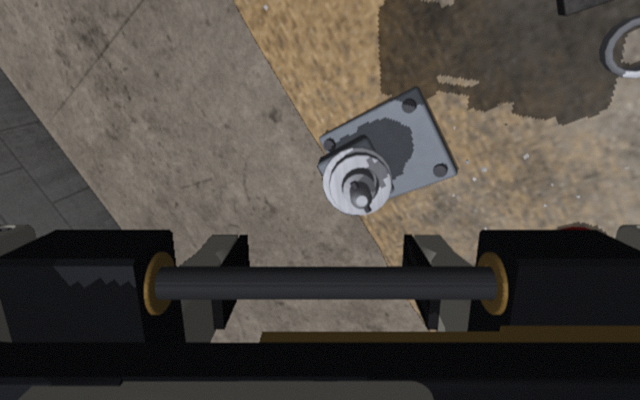

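The wide collar has slid home: top face at arbor z≈20, centre about (−2,−0.5) mm, at picture (358,180). For the narrow collar I'll grasp with a 15° tool tilt so I can guide it all the way down. A helper will compute the moves.

```bash
cat > go.py <<'E'
from ik import *
from plant import r
def tz_tilt(psi,beta,base=np.eye(3)):
    j=np.array([np.cos(np.radians(psi)),np.sin(np.radians(psi)),0]); tz=Ro.from_rotvec(np.radians(beta)*j).apply([0,0,-1])
    return base@np.c_[np.cross(j,tz),j,tz]
def delta(x,R,check=True):
    s=r.get_state(); T=Ro.from_euler('xyz',s['eef_rot'],degrees=True).as_matrix()
    rv=np.degrees(Ro.from_matrix(R@T.T).as_rotvec())
    print('t',round(s['time_s'],2),'d mm',((x-s['tcp_pos'])*1e3).round(1),'rot deg',rv.round(2),'|',np.linalg.norm(rv).round(1),'F',s['contact_force'].round(1),'w',round(s['gripper_width'],4))
    if check: print('  ik',[q.round(0) for q in ik(x,R,[s['joints']])],'now',s['joints'].round(0))
E
python3 - <<'E'
from go import *
R=tz_tilt(150,15); G=np.array([.432,-.006,.011])
print('above'); delta(G-R[:,2]*.0124+[0,0,.15],R)
x=G-R[:,2]*.0124; print('grasp',x.round(4)); delta(x,R)
Rp=tz_tilt(90,15,B)
for z in(31,60,90): x=O+n*z/1e3-Rp[:,2]*.0124; print('place',z,x.round(4)); delta(x,Rp)
E
```

```text
above
t 9.15 d mm [-157.7   15.5  -55.4] rot deg [-11.27  33.85  -2.79] | 35.8 F [-0.4  0.4 -0.5] w 0.0747
  ik [array([ 32.,   7., -33.,   8., -64., -66.])] now [ 22.  -0. -43.  27. -26. -74.]
grasp [ 0.4336 -0.0032  0.023 ]
t 9.15 d mm [-157.7   15.5 -205.4] rot deg [-11.27  33.85  -2.79] | 35.8 F [-0.4  0.4 -0.5] w 0.0747
  ik [array([ 32.,  19., -44.,  11., -41., -71.])] now [ 22.  -0. -43.  27. -26. -74.]
place 31 [ 0.6276 -0.0095  0.1124]
t 9.15 d mm [  36.3    9.3 -116. ] rot deg [ 20.36  13.9  -58.03] | 63.0 F [-0.4  0.4 -0.5] w 0.0747
  ik [array([  19.,   18.,  -27.,    6.,  -37., -115.])] now [ 22.  -0. -43.  27. -26. -74.]
place 60 [ 0.6154 -0.0092  0.1387]
t 9.15 d mm [ 24.1   9.6 -89.7] rot deg [ 20.36  13.9  -58.03] | 63.0 F [-0.4  0.4 -0.5] w 0.0747
  ik [array([  19.,   15.,  -26.,    5.,  -40., -115.])] now [ 22.  -0. -43.  27. -26. -74.]
place 90 [ 0.6027 -0.0089  0.1659]
t 9.15 d mm [ 11.4   9.9 -62.5] rot deg [ 20.36  13.9  -58.03] | 63.0 F [-0.4  0.4 -0.5] w 0.0747
  ik [array([  20.,   12.,  -26.,    5.,  -43., -115.])] now [ 22.  -0. -43.  27. -26. -74.]
```

Emit:
step_arm([
  {"tx": -31.5, "ty": 3.1, "tz": -5, "ax": -2.25, "ay": 6.77, "az": -0.56, "claw": 0.5},
  {"tx": -31.5, "ty": 3.1, "tz": -5, "ax": -2.25, "ay": 6.77, "az": -0.56, "claw": 0.5},
  {"tx": -31.5, "ty": 3.1, "tz": -15, "ax": -2.25, "ay": 6.77, "az": -0.56, "claw": 0.5},
  {"tx": -31.5, "ty": 3.1, "tz": -15, "ax": -2.25, "ay": 6.77, "az": -0.56, "claw": 0.3},
  {"tx": -31.5, "ty": 3.1, "tz": -15, "ax": -2.25, "ay": 6.77, "az": -0.56, "claw": 0.3},
  {"tx": 0, "ty": 0, "tz": 0, "ax": 0, "ay": 0, "az": 0, "claw": 0.3},
  {"tx": 0, "ty": 0, "tz": 0, "ax": 0, "ay": 0, "az": 0, "claw": 0.3},
])

```text
time_s: 9.85
tcp_pos: [0.4345, -0.0035, 0.1723]
eef_rot: [-180.0, -15.1, -120.0]
contact_force: [1.1, -0.6, 0.6]
gripper_width: 0.0573
```

Run:
```python
from m2 import main
from go import *
main(.008,.432,-.006,.09,'w7.png')
R=tz_tilt(150,15); delta(np.array([.4336,-.0032,.023]),R)
```

```text
2687 uv [293. 176.] top 0.0351 ell [433.6 -57.9] [33.8 72.6] rect [433.8 -58. ] [30.4 59.5] 78.4
759 uv [326. 229.] top 0.0178 ell [432.8  -5.8] [38.5 38.7] rect [432.8  -5.8] [38.9 38.5] 33.4
96788 uv [319. 319.] top 0.2506 ell [432.5  -9.9] [ 38.1 190.4] rect [431.7 -10.9] [ 36.9 135.5] 60.0
t 9.9 d mm [  -1.     0.5 -149.9] rot deg [ 0.01  0.06 -0.02] | 0.1 F [ 0.2  0.5 -0. ] w 0.057
  ik [array([ 32.,  19., -44.,  11., -41., -71.])] now [ 32.   7. -33.   8. -64. -66.]
```

Emit:
step_arm([
  {"tx": -0.2, "ty": 0.7, "tz": -40, "ax": 0, "ay": 0, "az": 0, "claw": 0.3},
  {"tx": 0, "ty": 0, "tz": -40, "ax": 0, "ay": 0, "az": 0, "claw": 0.3},
  {"tx": 0, "ty": 0, "tz": -40, "ax": 0, "ay": 0, "az": 0, "claw": 0.3},
  {"tx": 0, "ty": 0, "tz": -20, "ax": 0, "ay": 0, "az": 0, "claw": 0.3},
  {"tx": 0, "ty": 0, "tz": -10, "ax": 0, "ay": 0, "az": 0, "claw": 0.3},
  {"tx": 0, "ty": 0, "tz": 0, "ax": 0, "ay": 0, "az": 0, "claw": 0.3},
  {"tx": 0, "ty": 0, "tz": 0, "ax": 0, "ay": 0, "az": 0, "claw": 0.3},
])

```text
time_s: 10.6
tcp_pos: [0.4345, -0.0025, 0.0241]
eef_rot: [-180.0, -14.9, -120.0]
contact_force: [0.6, -0.3, -0.0]
gripper_width: 0.0571
```

Run:
```python
from go import *
R=tz_tilt(150,15); delta(np.array([.4344,-.003,.023]),R,False)
```

```text
t 10.6 d mm [-0.1 -0.5 -1.1] rot deg [-0.04  0.07 -0.01] | 0.1 F [ 0.6 -0.3 -0. ] w 0.0571
```

Emit:
step_arm([
  {"tx": 0, "ty": -0.5, "tz": -1, "ax": 0, "ay": 0, "az": 0, "claw": 0.3},
  {"tx": 0, "ty": 0, "tz": 0, "ax": 0, "ay": 0, "az": 0, "claw": -1},
  {"tx": 0, "ty": 0, "tz": 0, "ax": 0, "ay": 0, "az": 0, "claw": -1},
  {"tx": 0, "ty": 0, "tz": 0, "ax": 0, "ay": 0, "az": 0, "claw": -1},
  {"tx": 0, "ty": 0, "tz": 0, "ax": 0, "ay": 0, "az": 0, "claw": -1},
  {"tx": 0, "ty": 0, "tz": 0, "ax": 0, "ay": 0, "az": 0, "claw": -1},
  {"tx": 0, "ty": 0, "tz": 20, "ax": 0, "ay": 0, "az": 0, "claw": -1},
  {"tx": 0, "ty": 0, "tz": 40, "ax": 0, "ay": 0, "az": 0, "claw": -1},
  {"tx": 0, "ty": 0, "tz": 45, "ax": 0, "ay": 0, "az": 0, "claw": -1},
  {"tx": 0, "ty": 0, "tz": 45, "ax": 0, "ay": 0, "az": 0, "claw": -1},
  {"tx": 0, "ty": 0, "tz": 0, "ax": 0, "ay": 0, "az": 0, "claw": -1},
], newtons=30)

```text
time_s: 11.7
tcp_pos: [0.4365, -0.0019, 0.1773]
eef_rot: [-179.7, -14.6, -120.0]
contact_force: [0.8, 0.9, -1.9]
gripper_width: 0.0386
```

Run:
```python
from go import *
Rp=tz_tilt(90,15,B)
for z in(110,85): x=O+n*z/1e3-Rp[:,2]*.0124; print(x.round(4)); delta(x,Rp,False)
```

```text
[ 0.5943 -0.0087  0.184 ]
t 11.7 d mm [157.8  -6.8   6.8] rot deg [ 12.91 -22.31 -60.33] | 65.6 F [ 0.8  0.9 -1.9] w 0.0386
[ 0.6048 -0.0089  0.1613]
t 11.7 d mm [168.4  -7.  -15.9] rot deg [ 12.91 -22.31 -60.33] | 65.6 F [ 0.8  0.9 -1.9] w 0.0386
```

Emit:
step_arm([
  {"tx": 19.7, "ty": -0.8, "tz": 5, "ax": 1.61, "ay": -2.79, "az": -7.54, "claw": -1},
  {"tx": 19.7, "ty": -0.8, "tz": 5, "ax": 1.61, "ay": -2.79, "az": -7.54, "claw": -1},
  {"tx": 19.7, "ty": -0.8, "tz": 5, "ax": 1.61, "ay": -2.79, "az": -7.54, "claw": -1},
  {"tx": 19.7, "ty": -0.8, "tz": 0, "ax": 1.61, "ay": -2.79, "az": -7.54, "claw": -1},
  {"tx": 19.7, "ty": -0.8, "tz": 0, "ax": 1.61, "ay": -2.79, "az": -7.54, "claw": -1},
  {"tx": 19.7, "ty": -0.9, "tz": 0, "ax": 1.61, "ay": -2.79, "az": -7.54, "claw": -1},
  {"tx": 19.7, "ty": -0.9, "tz": -4, "ax": 1.61, "ay": -2.79, "az": -7.54, "claw": -1},
  {"tx": 19.7, "ty": -0.9, "tz": -4, "ax": 1.61, "ay": -2.79, "az": -7.54, "claw": -1},
  {"tx": 0, "ty": 0, "tz": 0, "ax": 0, "ay": 0, "az": 0, "claw": -1},
  {"tx": 0, "ty": 0, "tz": 0, "ax": 0, "ay": 0, "az": 0, "claw": -1},
])

```text
time_s: 12.7
tcp_pos: [0.5901, -0.0102, 0.1784]
eef_rot: [179.8, 9.4, 178.9]
contact_force: [-1.5, -0.3, -1.1]
gripper_width: 0.0394
```

Run:
```python
from go import *
from h import *
Rp=tz_tilt(90,15,B)
for z in(85,): x=O+n*z/1e3-Rp[:,2]*.0124; delta(x,Rp,False)
c=cap('wrist','w8.png'); W=world(c)
s=r.get_state(); T=Ro.from_euler('xyz',s['eef_rot'],degrees=True).as_matrix()
L=(W-O)@B*1e3; print('tcp arbor',((s['tcp_pos']-O)@B*1e3).round(1))
Lt=(W-s['tcp_pos'])@T*1e3
m=(abs(Lt[...,1])<18)&(abs(Lt[...,0])<35)&(Lt[...,2]>-12)&(Lt[...,2]<28)
Q=L[m]; print(m.sum())
for lo in range(60,130,3):
    q=Q[(Q[:,2]>=lo)&(Q[:,2]<lo+3)]
    if len(q)>8: print(lo,len(q),'x',q[:,0].min().round(1),q[:,0].max().round(1),'y',q[:,1].min().round(1),q[:,1].max().round(1))
```

```text
t 12.7 d mm [ 14.7   1.3 -17.1] rot deg [-0.23 -0.62 -0.28] | 0.7 F [-1.5 -0.3 -1.1] w 0.0394
tcp arbor [ -2.6  -1.4 118.9]
1628
96 21 x -26.1 -1.3 y -16.2 13.4
99 40 x -26.2 -1.2 y -16.0 13.7
102 39 x -26.3 -2.1 y -16.1 13.4
105 40 x -26.0 -2.4 y -16.1 13.6
108 42 x -26.2 -3.1 y -19.3 13.6
111 768 x -26.3 13.4 y -19.0 16.5
114 678 x -26.0 12.4 y -19.4 16.3
```

View pics/w8.png

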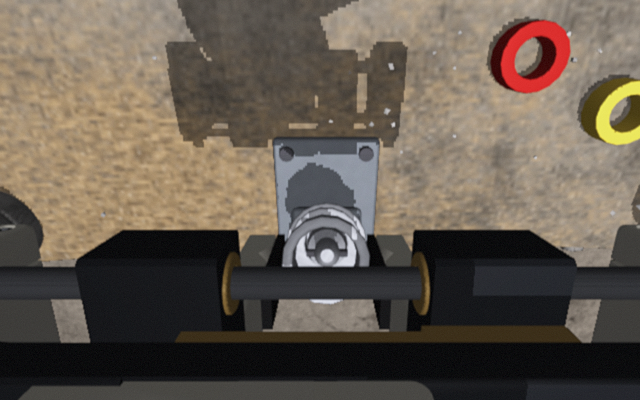

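The narrow collar is held at (325,245) with the post tip visible through its bore. It is about 6 mm low in arbor x, so I'll correct that.

Emit:
step_arm([
  {"tx": 7.5, "ty": 0.7, "tz": -8.5, "ax": -0.2, "ay": -0.6, "az": -0.3, "claw": -1},
  {"tx": 7.4, "ty": 0.6, "tz": -8.5, "ax": 0, "ay": 0, "az": 0, "claw": -1},
  {"tx": 0, "ty": 0, "tz": 0, "ax": 0, "ay": 0, "az": 0, "claw": -1},
  {"tx": 0, "ty": 0, "tz": 0, "ax": 0, "ay": 0, "az": 0, "claw": -1},
  {"tx": 0, "ty": 0, "tz": 0, "ax": 0, "ay": 0, "az": 0, "claw": -1},
])

```text
time_s: 13.25
tcp_pos: [0.606, -0.0086, 0.1623]
eef_rot: [179.9, 10.1, 178.5]
contact_force: [-0.1, 0.4, -0.1]
gripper_width: 0.0391
```

```bash
cat > pl.py <<'E'
from go import *
import sys
Rp=tz_tilt(90,15,B)
for z in map(float,sys.argv[1:]): delta(O+n*z/1e3-Rp[:,2]*.0124,Rp,False)
s=r.get_state(); print('tcp arbor',((s['tcp_pos']-O)@B*1e3).round(1),'F arbor',(s['contact_force']@B).round(1),'want x 3.2')
E
python3 pl.py 85 45
```

```text
t 13.25 d mm [-1.1 -0.4 -1. ] rot deg [-0.1   0.14  0.18] | 0.2 F [-0.1  0.4 -0.1] w 0.0391
t 13.25 d mm [ 15.8  -0.8 -37.2] rot deg [-0.1   0.14  0.18] | 0.2 F [-0.1  0.4 -0.1] w 0.0391
tcp arbor [ 4.6  0.4 97.4] F arbor [-0.2  0.4 -0.1] want x 3.2
```

Emit:
step_arm([
  {"tx": 3, "ty": -0.3, "tz": -7.6, "ax": 0, "ay": 0, "az": 0, "claw": -1},
  {"tx": 3.2, "ty": -0.1, "tz": -7.4, "ax": 0, "ay": 0, "az": 0, "claw": -1},
  {"tx": 3.2, "ty": -0.1, "tz": -7.4, "ax": 0, "ay": 0, "az": 0, "claw": -1},
  {"tx": 3.2, "ty": -0.1, "tz": -7.4, "ax": 0, "ay": 0, "az": 0, "claw": -1},
  {"tx": 3.2, "ty": -0.1, "tz": -7.4, "ax": 0, "ay": 0, "az": 0, "claw": -1},
  {"tx": 0, "ty": 0, "tz": 0, "ax": 0, "ay": 0, "az": 0, "claw": -1},
  {"tx": 0, "ty": 0, "tz": 0, "ax": 0, "ay": 0, "az": 0, "claw": -1},
])

```text
time_s: 13.95
tcp_pos: [0.6218, -0.0094, 0.1245]
eef_rot: [179.9, 10.1, 178.5]
contact_force: [0.5, -0.7, -0.8]
gripper_width: 0.0389
```

```bash
python3 pl.py 45 31
```

```text
t 13.95 d mm [-0.   0.1  0.6] rot deg [-0.09  0.1   0.22] | 0.3 F [ 0.5 -0.7 -0.8] w 0.0389
t 13.95 d mm [  5.9  -0.1 -12.1] rot deg [-0.09  0.1   0.22] | 0.3 F [ 0.5 -0.7 -0.8] w 0.0389
tcp arbor [ 3.  -0.1 56.4] F arbor [ 0.1 -0.7 -0.9] want x 3.2
```

Emit:
step_arm([
  {"tx": 2, "ty": 0, "tz": -4, "ax": 0, "ay": 0, "az": 0, "claw": -1},
  {"tx": 2, "ty": 0, "tz": -4, "ax": 0, "ay": 0, "az": 0, "claw": -1},
  {"tx": 1.5, "ty": 0, "tz": -3.2, "ax": 0, "ay": 0, "az": 0, "claw": -1},
  {"tx": 0.4, "ty": 0, "tz": -0.9, "ax": 0, "ay": 0, "az": 0, "claw": -1},
  {"tx": 0, "ty": 0, "tz": 0, "ax": 0, "ay": 0, "az": 0, "claw": -1},
  {"tx": 0, "ty": 0, "tz": 0, "ax": 0, "ay": 0, "az": 0, "claw": -1},
])

```text
time_s: 14.55
tcp_pos: [0.6278, -0.0093, 0.1129]
eef_rot: [179.9, 10.1, 178.5]
contact_force: [-0.5, 0.5, -0.1]
gripper_width: 0.0395
```

```bash
python3 pl.py 31
```

```text
t 14.55 d mm [-0.1 -0.1 -0.5] rot deg [-0.1   0.15  0.22] | 0.3 F [-0.5  0.5 -0.1] w 0.0395
tcp arbor [ 3.5  0.1 43.3] F arbor [-0.6  0.5  0.1] want x 3.2
```

Emit:
step_arm([
  {"tx": 0.5, "ty": 0, "tz": -1.1, "ax": 0, "ay": 0, "az": 0, "claw": -1},
  {"tx": 0, "ty": 0, "tz": 0, "ax": 0, "ay": 0, "az": 0, "claw": 0.3},
  {"tx": 0, "ty": 0, "tz": 0, "ax": 0, "ay": 0, "az": 0, "claw": 0.3},
  {"tx": 0, "ty": 0, "tz": 0, "ax": 0, "ay": 0, "az": 0, "claw": 0.3},
  {"tx": -4, "ty": 0, "tz": 12, "ax": 0, "ay": 0, "az": 0, "claw": 0.3},
  {"tx": -8, "ty": 0, "tz": 20, "ax": 0, "ay": 0, "az": 0, "claw": 0.3},
  {"tx": -12, "ty": 0, "tz": 28, "ax": 0, "ay": 0, "az": 0, "claw": 0.3},
  {"tx": -12, "ty": 0, "tz": 28, "ax": 0, "ay": 0, "az": 0, "claw": 0.3},
  {"tx": -12, "ty": 0, "tz": 28, "ax": 0, "ay": 0, "az": 0, "claw": 0.3},
  {"tx": 0, "ty": 0, "tz": 0, "ax": 0, "ay": 0, "az": 0, "claw": 0.3},
  {"tx": 0, "ty": 0, "tz": 0, "ax": 0, "ay": 0, "az": 0, "claw": 0.3},
])

```text
time_s: 15.65
tcp_pos: [0.5803, -0.0091, 0.2295]
eef_rot: [179.8, 10.3, 178.5]
contact_force: [-1.5, -0.3, -0.1]
gripper_width: 0.057
```

```bash
python3 part.py w9.png
```

```text
t 15.65 tcp in arbor mm [  9.8  -0.7 169.1] toolz.n angle 14.69 -toolz [-0.179   0.0016  0.9839] jaw in arbor deg 89.7 F [-1.5 -0.3 -0.1] w 0.057 j6 -115.0 j [  21.    6.  -23.    5.  -51. -115.]
15 655 x -27.1 23.7 y -26.4 24.5 rmed 23.5 zmed 19.3
20 382 x -26.3 23.3 y -25.3 24.3 rmed 22.5 zmed 20.5
25 320 x -19.5 15.0 y -14.0 15.4 rmed 11.6 zmed 28.1
30 85 x -19.6 15.1 y -14.4 15.1 rmed 11.2 zmed 31.1
35 824 x -19.7 19.9 y -19.2 20.5 rmed 17.3 zmed 37.6
45 53 x -7.5 2.7 y -12.9 12.6 rmed 10.5 zmed 49.2
50 145 x -7.7 7.5 y -12.9 12.5 rmed 7.6 zmed 53.4
55 205 x -6.4 6.5 y -6.6 6.2 rmed 5.0 zmed 57.9
60 41 x -3.0 4.5 y -4.3 3.9 rmed 3.2 zmed 60.3
```

The narrow collar is home too: top at 37.6, centre about (0,0.6) mm. Next is a close view of the nut.

Emit:
step_arm([
  {"tx": -18, "ty": -37, "tz": 0, "ax": 0, "ay": 5.15, "az": 0, "claw": 0.5},
  {"tx": -18, "ty": -37, "tz": -4, "ax": 0, "ay": 5.15, "az": 0, "claw": 0.5},
  {"tx": -18, "ty": -37, "tz": -10, "ax": 0, "ay": 0, "az": 7.7, "claw": 0.5},
  {"tx": -18, "ty": -37, "tz": -10, "ax": 0, "ay": 0, "az": 7.7, "claw": 0.5},
  {"tx": -18, "ty": -37, "tz": -10, "ax": 0, "ay": 0, "az": 7.7, "claw": 0.5},
  {"tx": -18, "ty": -37, "tz": -10, "ax": 0, "ay": 0, "az": 7.7, "claw": 0.5},
  {"tx": -18, "ty": -37, "tz": -10, "ax": 0, "ay": 0, "az": 7.7, "claw": 0.5},
  {"tx": -11, "ty": -19, "tz": -8, "ax": 0, "ay": 0, "az": 0, "claw": 0.5},
  {"tx": 0, "ty": 0, "tz": 0, "ax": 0, "ay": 0, "az": 0, "claw": 0.5},
  {"tx": 0, "ty": 0, "tz": 0, "ax": 0, "ay": 0, "az": 0, "claw": 0.5},
])

```text
time_s: 16.7
tcp_pos: [0.4426, -0.2877, 0.1647]
eef_rot: [-179.9, -0.2, -143.1]
contact_force: [-0.9, 1.2, -0.5]
gripper_width: 0.0656
```

Run:
```python
import st
from m2 import *
c,W=main(.008,.4435,-.2872,.07,'w10.png')
m,_=seg(c,.008,.4435,-.2872,.03)
# hex fit from top-level contour
k=max(cv2.findContours(m,0,1)[0],key=cv2.contourArea)[:,0]
Pm=ray(c,k,.014)[:,:2]; ctr=np.array([.4435,-.2872])
from scipy.optimize import least_squares
def f(p):
    d=Pm-p[:2]; a=np.arctan2(d[:,1],d[:,0])-p[2]; a=(a+np.pi/6)%(np.pi/3)-np.pi/6
    return np.hypot(d[:,0],d[:,1])*np.cos(a)-.021
s=min((least_squares(f,[*ctr,t],loss='soft_l1',f_scale=.0005) for t in np.radians([0,15,30,45])),key=lambda s:s.cost)
ctr=s.x[:2]; print('hex',s.x[:2].round(4),'flat ang',np.degrees(s.x[2]).round(1)%60,s.cost*1e6)
a=np.radians(np.arange(0,360,10)); g=cv2.cvtColor(c['image'],cv2.COLOR_BGR2GRAY)
for rr in (.0112,.0125,.0138):
    X=np.c_[ctr[0]+rr*np.cos(a),ctr[1]+rr*np.sin(a),np.full(36,.014)]; uv=proj(c,X).astype(np.float32)
    z=cv2.remap(W[...,2].astype(np.float32),uv[None,:,0],uv[None,:,1],1)[0]*1e3
    print(rr,' '.join(f'{int(np.degrees(t)+.5)}:{v:.0f}' for t,v in zip(a,z)))
u,v=proj(c,[*ctr,.014]).astype(int); print(u,v)
cv2.imwrite('pics/w10c.png',cv2.resize(c['image'][v-45:v+45,u-60:u+60],None,fx=6,fy=6,interpolation=cv2.INTER_CUBIC))
```

```text
{'time_s': 16.7, 'joints': [-11.5614, 10.7556, -24.3803, 0.2675, -54.9661, -41.7109], 'tcp_pos': [0.4426, -0.2877, 0.1647], 'eef_rot': [-179.9308, -0.2313, -143.1186], 'contact_force': [-0.9354, 1.1649, -0.5237], 'moment': [0.0448, 0.0077, -0.052], 'gripper_width': 0.0656}
2811 uv [299. 133.] top 0.0452 ell [ 415.9 -331.9] [36.6 52.4] rect [ 415.2 -332.4] [33.5 45.3] 61.1
1637 uv [325. 188.] top 0.0143 ell [ 443.4 -287.7] [43.4 44.8] rect [ 443.6 -287.9] [48.7 41.3] 37.9
86451 uv [323. 325.] top 0.2454 ell [ 420.1 -305. ] [ 38.9 146.3] rect [ 418.9 -306.8] [ 36.7 130.3] 36.9
hex [ 0.5902 -0.1868] flat ang 2.8 15243.107568451702
0.0112 0:252 10:252 20:253 30:253 40:253 50:253 60:253 70:253 80:253 90:253 100:251 110:251 120:251 130:nan 140:nan 150:250 160:250 170:249 180:249 190:249 200:248 210:248 220:248 230:249 240:248 250:248 260:249 270:249 280:250 290:250 300:250 310:251 320:251 330:252 340:252 350:253
0.0125 0:253 10:253 20:253 30:253 40:253 50:254 60:253 70:253 80:253 90:252 100:252 110:252 120:251 130:251 140:250 150:250 160:250 170:250 180:249 190:248 200:248 210:248 220:248 230:248 240:249 250:248 260:248 270:251 280:250 290:249 300:251 310:251 320:252 330:252 340:253 350:252
0.0138 0:252 10:253 20:253 30:254 40:254 50:253 60:254 70:253 80:252 90:253 100:252 110:252 120:251 130:250 140:250 150:250 160:249 170:249 180:248 190:248 200:248 210:248 220:248 230:248 240:248 250:248 260:248 270:249 280:249 290:250 300:250 310:251 320:251 330:252 340:252 350:253
317 365
```

View pics/w10c.png

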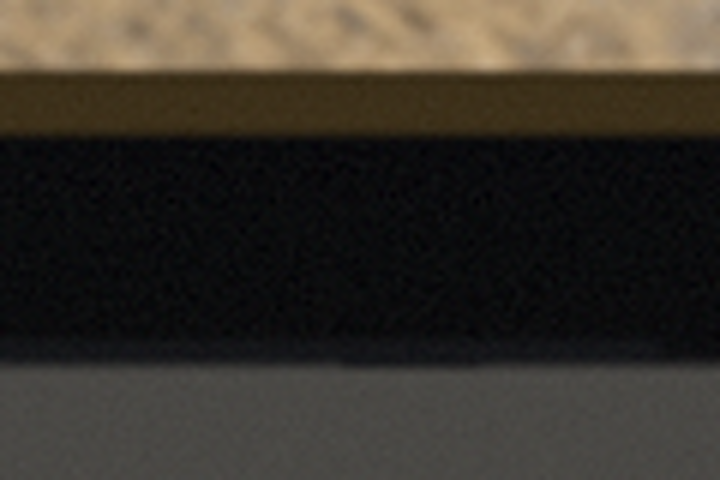

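That crop hit the gripper because my mask had no upper height limit. I'll redo it numerically.

```bash
cat > nut.py <<'E'
from m2 import *
from scipy.optimize import least_squares
def nut(ctr,save=None):
    c=cap('wrist',save); W=world(c); z=W[...,2]; ctr=np.array(ctr)
    m=((z>.008)&(z<.022)&(np.hypot(W[...,0]-ctr[0],W[...,1]-ctr[1])<.03)).astype(np.uint8)
    k=max(cv2.findContours(m,0,1)[0],key=cv2.contourArea)[:,0]; Pm=ray(c,k,.014)[:,:2]
    def f(p):
        d=Pm-p[:2]; a=np.arctan2(d[:,1],d[:,0])-p[2]; a=(a+np.pi/6)%(np.pi/3)-np.pi/6
        return np.hypot(d[:,0],d[:,1])*np.cos(a)-.021
    s=min((least_squares(f,[*ctr,t],loss='soft_l1',f_scale=.0005) for t in np.radians([0,15,30,45])),key=lambda s:s.cost)
    return c,W,s.x[:2],np.degrees(s.x[2])%60,s.cost
if __name__=='__main__':
    c,W,ctr,ang,cost=nut([.4435,-.2876]); print('hex',ctr.round(4),'flat',ang.round(1),cost)
    a=np.radians(np.arange(0,360,8)); g=cv2.cvtColor(c['image'],cv2.COLOR_BGR2GRAY).astype(np.float32); Z=W[...,2].astype(np.float32)*1e3
    acc=[]
    for rr in (.0108,.012,.0132):
        X=np.c_[ctr[0]+rr*np.cos(a),ctr[1]+rr*np.sin(a),np.full(len(a),.014)]; uv=proj(c,X).astype(np.float32)
        acc.append((cv2.remap(Z,uv[None,:,0],uv[None,:,1],0)[0],cv2.remap(g,uv[None,:,0],uv[None,:,1],1)[0]))
    for i,t in enumerate(a): print(int(np.degrees(t)+.5),[f'{q[0][i]:.0f}/{q[1][i]:.0f}' for q in acc])
    print('centre uv',proj(c,[*ctr,.014]))
    u,v=proj(c,[*ctr,.014]).astype(int); cv2.imwrite('pics/w11c.png',cv2.resize(c['image'][v-35:v+35,u-45:u+45],None,fx=8,fy=8,interpolation=cv2.INTER_CUBIC))
E
python3 nut.py
```

```text
hex [ 0.4434 -0.2876] flat 7.4 9.196323091934157e-06
0 ['16/208', '19/228', '17/226']
8 ['16/195', '17/226', '18/223']
16 ['16/211', '17/226', '18/224']
24 ['15/217', '18/228', '17/227']
32 ['19/181', '17/226', '17/229']
40 ['14/190', '14/207', '14/196']
48 ['-0/105', '4/115', '7/120']
56 ['-0/97', '2/116', '8/132']
64 ['-1/92', '4/116', '7/146']
72 ['0/105', '1/111', '5/122']
80 ['0/105', '-1/92', '4/91']
88 ['0/145', '0/138', '5/127']
96 ['14/219', '15/218', '14/216']
104 ['14/223', '14/222', '14/222']
112 ['13/226', '13/231', '16/231']
120 ['12/199', '12/188', '10/191']
128 ['12/98', '12/98', '11/110']
136 ['11/138', '11/119', '11/96']
144 ['11/176', '11/137', '12/116']
152 ['11/106', '10/95', '12/101']
160 ['11/77', '11/66', '12/67']
168 ['18/121', '17/119', '17/124']
176 ['18/126', '18/129', '17/126']
184 ['17/127', '17/128', '16/129']
192 ['18/123', '18/127', '18/129']
200 ['17/121', '18/123', '19/128']
208 ['17/126', '18/127', '18/128']
216 ['18/127', '19/129', '17/128']
224 ['13/111', '1/99', '-0/100']
232 ['0/114', '-0/82', '-1/81']
240 ['-1/126', '1/100', '0/86']
248 ['-0/154', '-1/143', '-1/122']
256 ['-0/157', '0/118', '-0/90']
264 ['-1/135', '4/91', '2/75']
272 ['10/135', '14/119', '14/118']
280 ['14/190', '14/143', '13/129']
288 ['14/224', '13/214', '14/204']
296 ['14/223', '14/232', '15/230']
304 ['11/128', '11/125', '11/123']
312 ['11/140', '11/132', '10/126']
320 ['12/198', '11/207', '11/204']
328 ['10/142', '10/164', '11/181']
336 ['10/70', '11/77', '12/83']
344 ['13/159', '13/150', '15/151']
352 ['14/217', '14/226', '15/223']
centre uv [325.11400822 187.4607855 ]
```

The profile is clear: slots centred at 67° and 247°, notches at 142° and 322° (67+75), lugs just past them. So I grasp with the jaw at 127°, place with it at 150° in the arbor frame, and finish at 75°. Next I check reachability along that sequence.

```bash
cat > nutplan.py <<'E'
from go import *
def bench(beta,z=None,xy=(.4434,-.2876),psi=127.4,g=8):
    R=tz_tilt(psi,beta); b=np.radians(abs(beta)); h=(19*np.cos(b)+9.5*np.sin(b)+2.3)/1e3
    L=(h-g/1e3)/np.cos(b); x=np.array([*xy,g/1e3])-R[:,2]*L; return x,R,L
def place(beta,zu,phi,L,g=8,dx=0,dy=0):
    R=tz_tilt(phi,beta,B); return O+B@np.array([dx,dy,zu+g])/1e3-R[:,2]*L,R
if __name__=='__main__':
    for beta in(15,20,25):
        x,R,L=bench(beta); q=[r.get_state()['joints']]; print('beta',beta,'L',L.round(4)); q=ik(x,R,q); print(' bench',[a.round(0) for a in q])
        for zu,phi in((75,150),(52,150),(38,150),(31,150),(31,125),(31,100),(31,75),(60,75)):
            x,R=place(beta,zu,phi,L); q2=ik(x,R,q); print(' ',zu,phi,[a.round(0) for a in q2]); q=q2 or q
E
python3 nutplan.py
```

```text
beta 15 L 0.0156
 bench [array([ -5.,  25., -35.,  15., -43., -60.])]
  75 150 [array([ 26.,  10., -42.,  36., -34., -90.])]
  52 150 [array([ 25.,  12., -43.,  40., -31., -93.])]
  38 150 [array([ 24.,  14., -44.,  42., -29., -95.])]
  31 150 [array([ 24.,  14., -44.,  44., -28., -96.])]
  31 125 [array([  23.,   16.,  -35.,   24.,  -34., -101.])]
  31 100 [array([  21.,   16.,  -28.,   10.,  -37., -110.])]
  31 75 [array([  17.,   16.,  -24.,   -1.,  -38., -122.])]
  60 75 [array([  17.,   14.,  -24.,   -1.,  -41., -122.])]
beta 20 L 0.0164
 bench [array([ -3.,  27., -34.,  18., -46., -64.])]
  75 150 [array([ 28.,  12., -39.,  36., -40., -91.])]
  52 150 [array([ 27.,  14., -40.,  38., -38., -93.])]
  38 150 [array([ 27.,  16., -41.,  40., -36., -95.])]
  31 150 [array([ 26.,  16., -41.,  41., -35., -95.])]
  31 125 [array([ 24.,  18., -30.,  21., -41., -99.])]
  31 100 [array([  20.,   19.,  -23.,    7.,  -45., -107.])]
  31 75 [array([  15.,   19.,  -18.,   -5.,  -46., -117.])]
  60 75 [array([  15.,   16.,  -18.,   -4.,  -49., -118.])]
beta 25 L 0.0171
 bench [array([ -1.,  29., -33.,  20., -50., -67.])]
  75 150 [array([ 30.,  15., -36.,  35., -47., -92.])]
  52 150 [array([ 29.,  17., -37.,  37., -44., -94.])]
  38 150 [array([ 29.,  18., -37.,  38., -42., -95.])]
  31 150 [array([ 28.,  18., -38.,  38., -42., -95.])]
  31 125 [array([ 25.,  20., -26.,  19., -48., -98.])]
  31 100 [array([  19.,   21.,  -17.,    5.,  -52., -105.])]
  31 75 [array([  13.,   21.,  -13.,   -7.,  -54., -114.])]
  60 75 [array([  13.,   19.,  -13.,   -7.,  -56., -115.])]
```

Run:
```python
from nutplan import *
x,R,L=bench(15); print(x.round(4)); delta(x+[0,0,.06],R,False); delta(x,R,False)
```

```text
[ 0.4466 -0.2851  0.0231]
t 16.8 d mm [  3.    1.8 -82.4] rot deg [-8.85 11.9   0.38] | 14.8 F [0.1 0.3 0.1] w 0.066
t 16.8 d mm [   3.     1.8 -142.4] rot deg [-8.85 11.9   0.38] | 14.8 F [0.1 0.3 0.1] w 0.066
```

Emit:
step_arm([
  {"tx": 1.5, "ty": 0.9, "tz": -30, "ax": -4.42, "ay": 5.95, "az": 0.2, "claw": 0.4},
  {"tx": 1.5, "ty": 0.9, "tz": -30, "ax": -4.42, "ay": 5.95, "az": 0.2, "claw": 0.4},
  {"tx": 0, "ty": 0, "tz": -30, "ax": 0, "ay": 0, "az": 0, "claw": 0.4},
  {"tx": 0, "ty": 0, "tz": -25, "ax": 0, "ay": 0, "az": 0, "claw": 0.4},
  {"tx": 0, "ty": 0, "tz": -15, "ax": 0, "ay": 0, "az": 0, "claw": 0.4},
  {"tx": 0, "ty": 0, "tz": -8, "ax": 0, "ay": 0, "az": 0, "claw": 0.4},
  {"tx": 0, "ty": 0, "tz": 0, "ax": 0, "ay": 0, "az": 0, "claw": 0.4},
  {"tx": 0, "ty": 0, "tz": 0, "ax": 0, "ay": 0, "az": 0, "claw": 0.4},
])

```text
time_s: 17.6
tcp_pos: [0.4471, -0.2853, 0.0284]
eef_rot: [-179.9, -14.9, -142.6]
contact_force: [-1.1, -0.3, 0.1]
gripper_width: 0.0616
```

Run:
```python
from nutplan import *
x,R,L=bench(15); delta(x,R,False)
```

```text
t 17.6 d mm [-0.5  0.2 -5.3] rot deg [ 0.01  0.09 -0.06] | 0.1 F [-1.1 -0.3  0.1] w 0.0616
```

Emit:
step_arm([
  {"tx": -0.5, "ty": 0.2, "tz": -5.2, "ax": 0, "ay": 0, "az": 0, "claw": 0.4},
  {"tx": 0, "ty": 0, "tz": 0, "ax": 0, "ay": 0, "az": 0, "claw": 0.4},
  {"tx": 0, "ty": 0, "tz": 0, "ax": 0, "ay": 0, "az": 0, "claw": -1},
  {"tx": 0, "ty": 0, "tz": 0, "ax": 0, "ay": 0, "az": 0, "claw": -1},
  {"tx": 0, "ty": 0, "tz": 0, "ax": 0, "ay": 0, "az": 0, "claw": -1},
  {"tx": 0, "ty": 0, "tz": 0, "ax": 0, "ay": 0, "az": 0, "claw": -1},
  {"tx": 0, "ty": 0, "tz": 0, "ax": 0, "ay": 0, "az": 0, "claw": -1},
  {"tx": 0, "ty": 0, "tz": 0, "ax": 0, "ay": 0, "az": 0, "claw": -1},
], newtons=50)

```text
time_s: 18.4
tcp_pos: [0.4459, -0.2854, 0.0227]
eef_rot: [-180.0, -15.0, -142.6]
contact_force: [0.1, 1.0, 2.8]
gripper_width: 0.0411
```

Run:
```python
from nutplan import *
x,R,L=bench(15); delta(x,R,False)
x,R=place(15,90,150,L); delta(x,R,False)
```

```text
t 18.4 d mm [0.7 0.2 0.4] rot deg [ 0.    0.04 -0.02] | 0.0 F [0.1 1.  2.8] w 0.0411
t 18.4 d mm [151.1 280.1 152.7] rot deg [ -5.21 -24.56  20.94] | 32.7 F [0.1 1.  2.8] w 0.0411
```

Emit:
step_arm([
  {"tx": 0, "ty": 0, "tz": 20, "ax": 0, "ay": 0, "az": 0, "claw": -1},
  {"tx": 0, "ty": 0, "tz": 45, "ax": 0, "ay": 0, "az": 0, "claw": -1},
  {"tx": 0, "ty": 0, "tz": 45, "ax": 0, "ay": 0, "az": 0, "claw": -1},
  {"tx": 15, "ty": 28, "tz": 35, "ax": 0, "ay": 0, "az": 0, "claw": -1},
  {"tx": 19, "ty": 36, "tz": 15, "ax": 0, "ay": 0, "az": 0, "claw": -1},
  {"tx": 19, "ty": 36, "tz": 5, "ax": -1.04, "ay": -4.91, "az": 4.19, "claw": -1},
  {"tx": 19, "ty": 36, "tz": 0, "ax": -1.04, "ay": -4.91, "az": 4.19, "claw": -1},
  {"tx": 19, "ty": 36, "tz": 0, "ax": -1.04, "ay": -4.91, "az": 4.19, "claw": -1},
  {"tx": 19, "ty": 36, "tz": 0, "ax": -1.04, "ay": -4.91, "az": 4.19, "claw": -1},
  {"tx": 19, "ty": 36, "tz": 0, "ax": -1.04, "ay": -4.91, "az": 4.19, "claw": -1},
  {"tx": 19, "ty": 36, "tz": -8, "ax": 0, "ay": 0, "az": 0, "claw": -1},
  {"tx": 0, "ty": 0, "tz": 0, "ax": 0, "ay": 0, "az": 0, "claw": -1},
])

```text
time_s: 19.6
tcp_pos: [0.5947, -0.002, 0.1787]
eef_rot: [-158.5, -1.8, -124.2]
contact_force: [-1.2, -0.5, -0.3]
gripper_width: 0.0415
```

```bash
cat > np2.py <<'E'
from nutplan import *
import sys
_,_,L=bench(15)
a=list(map(float,sys.argv[1:]))
for zu,phi in zip(a[::2],a[1::2]): x,R=place(15,zu,phi,L); delta(x,R,False)
s=r.get_state(); print('F arbor',(s['contact_force']@B).round(1), 'M',(s['moment']@B).round(2),'nut est arbor',((s['tcp_pos']+Ro.from_euler('xyz',s['eef_rot'],degrees=True).as_matrix()[:,2]*L-O)@B*1e3-[0,0,8]).round(1),'j',s['joints'].round(0))
E
python3 np2.py 90 150 66 150
```

```text
t 19.6 d mm [ 2.3 -3.3 -3.2] rot deg [ 0.02 -0.03 -0.28] | 0.3 F [-1.2 -0.5 -0.3] w 0.0415
t 19.6 d mm [ 12.4  -3.5 -25. ] rot deg [ 0.02 -0.03 -0.28] | 0.3 F [-1.2 -0.5 -0.3] w 0.0415
F arbor [-1.2 -0.5  0.2] M [ 0.67  1.14 -0.36] nut est arbor [-0.8  3.2 93.9] j [ 28.   8. -41.  34. -37. -89.]
```

Emit:
step_arm([
  {"tx": 4, "ty": -1.7, "tz": -8, "ax": 0, "ay": 0, "az": -0.3, "claw": -1},
  {"tx": 4, "ty": -1.8, "tz": -8, "ax": 0, "ay": 0, "az": 0, "claw": -1},
  {"tx": 3, "ty": 0, "tz": -6, "ax": 0, "ay": 0, "az": 0, "claw": -1},
  {"tx": 0, "ty": 0, "tz": 0, "ax": 0, "ay": 0, "az": 0, "claw": -1},
  {"tx": 0, "ty": 0, "tz": 0, "ax": 0, "ay": 0, "az": 0, "claw": -1},
])

```text
time_s: 20.1
tcp_pos: [0.6046, -0.0097, 0.1572]
eef_rot: [-158.6, -1.8, -124.9]
contact_force: [0.7, 0.5, -0.7]
gripper_width: 0.0413
```

```bash
python3 np2.py 68 150
python3 - <<'E'
from go import *
from h import *
c=cap('wrist','w12.png'); W=world(c); L=(W-O)@B*1e3
s=r.get_state(); T=Ro.from_euler('xyz',s['eef_rot'],degrees=True).as_matrix(); Lt=(W-s['tcp_pos'])@T*1e3
top=82
m=(abs(Lt[...,1])<20.5)&(abs(L[...,0])<35)&(abs(L[...,1])<35)&(L[...,2]>60)&(L[...,2]<95)&(Lt[...,2]>0)
Q=L[m]
for lo in range(60,95,3):
    q=Q[(Q[:,2]>=lo)&(Q[:,2]<lo+3)]
    if len(q)>8: print(lo,len(q),'x',q[:,0].min().round(1),q[:,0].max().round(1),'y',q[:,1].min().round(1),q[:,1].max().round(1),'med',np.median(q,0).round(1))
v,u=np.nonzero(m); print(u.min(),u.max(),v.min(),v.max())
cv2.imwrite('pics/w12c.png',cv2.resize(c['image'][v.min()-40:v.max()+30,u.min()-40:u.max()+40],None,fx=3.5,fy=3.5,interpolation=cv2.INTER_CUBIC))
E
```

```text
t 20.1 d mm [ 1.7  4.2 -1.6] rot deg [ 0.01 -0.07  0.37] | 0.4 F [ 0.7  0.5 -0.7] w 0.0413
F arbor [ 0.3  0.5 -1. ] M [ 0.81  1.11 -0.43] nut est arbor [-0.8 -4.3 70.2] j [ 26.  11. -42.  37. -34. -91.]
60 92 x -4.2 4.2 y -4.3 3.9 med [-0.1 -0.3 60.4]
69 22 x -21.3 10.4 y -24.5 5.5 med [ -2.3 -13.3  71. ]
72 42 x -24.1 9.3 y -24.5 5.0 med [ -0.2 -11.4  73.5]
75 38 x -23.3 9.2 y -24.5 5.1 med [ -2.1 -13.4  76.5]
78 112 x -23.8 13.4 y -24.5 4.8 med [-9.  -4.7 80.5]
81 825 x -23.2 18.9 y -24.5 17.7 med [-8.5 -7.9 83.5]
84 2144 x -24.1 18.3 y -24.5 17.6 med [ -5.6 -13.6  84.7]
87 267 x -15.3 17.8 y -16.4 -5.7 med [-10.3 -10.8  88. ]
279 370 206 311
```

View pics/w12c.png

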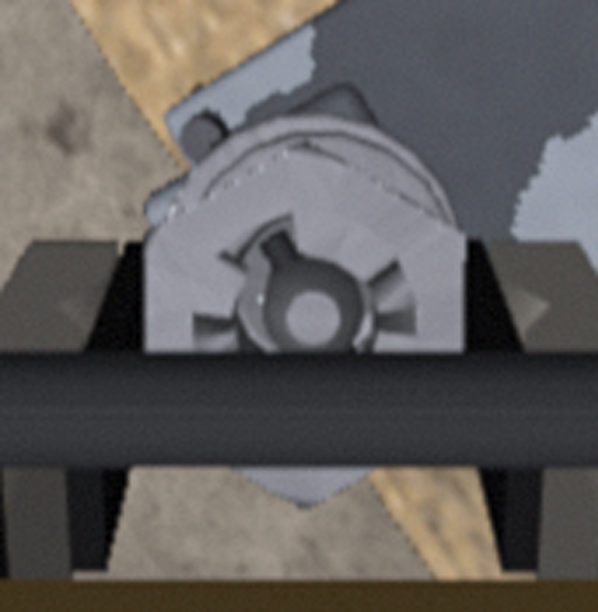

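The picture shows the pin end at (280,250) inside the nut's upper-left slot, so the angle matches. The nut is about 4 mm off in arbor y, so I'll correct that.

Emit:
step_arm([
  {"tx": 1.5, "ty": 3.9, "tz": -0.5, "ax": 0, "ay": 0, "az": 0.3, "claw": -1},
  {"tx": 0, "ty": 0, "tz": 0, "ax": 0, "ay": 0, "az": 0, "claw": -1},
  {"tx": 0, "ty": 0, "tz": 0, "ax": 0, "ay": 0, "az": 0, "claw": -1},
  {"tx": 0, "ty": 0, "tz": 0, "ax": 0, "ay": 0, "az": 0, "claw": -1},
])

```text
time_s: 20.55
tcp_pos: [0.6063, -0.0048, 0.1572]
eef_rot: [-158.5, -1.7, -124.5]
contact_force: [-0.1, -0.4, -1.1]
gripper_width: 0.0415
```

```bash
python3 np2.py 54 150
```

```text
t 20.55 d mm [  6.   -0.8 -14.3] rot deg [-0.02 -0.01 -0.02] | 0.0 F [-0.1 -0.4 -1.1] w 0.0415
F arbor [-0.5 -0.4 -1. ] M [ 0.8   1.12 -0.36] nut est arbor [ 0.6  0.7 69.5] j [ 26.  11. -42.  37. -34. -91.]
```

Emit:
step_arm([
  {"tx": 2, "ty": -0.5, "tz": -5, "ax": 0, "ay": 0, "az": 0, "claw": -1},
  {"tx": 2, "ty": -0.5, "tz": -5, "ax": 0, "ay": 0, "az": 0, "claw": -1},
  {"tx": 2, "ty": -0.1, "tz": -4.3, "ax": 0, "ay": 0, "az": 0, "claw": -1},
  {"tx": 0, "ty": 0, "tz": 0, "ax": 0, "ay": 0, "az": 0, "claw": -1},
  {"tx": 0, "ty": 0, "tz": 0, "ax": 0, "ay": 0, "az": 0, "claw": -1},
])

```text
time_s: 21.05
tcp_pos: [0.6121, -0.0063, 0.1423]
eef_rot: [-158.6, -1.8, -124.5]
contact_force: [0.3, -0.5, -0.8]
gripper_width: 0.041
```

```bash
python3 np2.py 54 150 44 150
```

```text
t 21.05 d mm [0.1 0.7 0.5] rot deg [ 0.01 -0.07  0.01] | 0.1 F [ 0.3 -0.5 -0.8] w 0.041
t 21.05 d mm [ 4.3  0.6 -8.6] rot deg [ 0.01 -0.07  0.01] | 0.1 F [ 0.3 -0.5 -0.8] w 0.041
F arbor [-0.  -0.5 -0.8] M [ 0.82  1.11 -0.35] nut est arbor [-0.3 -0.7 53.6] j [ 25.  12. -43.  39. -31. -93.]
```

Emit:
step_arm([
  {"tx": 1.4, "ty": 0.3, "tz": -2.9, "ax": 0, "ay": 0, "az": 0, "claw": -1},
  {"tx": 1.4, "ty": 0, "tz": -2.9, "ax": 0, "ay": 0, "az": 0, "claw": -1},
  {"tx": 1.4, "ty": 0, "tz": -2.9, "ax": 0, "ay": 0, "az": 0, "claw": -1},
  {"tx": 0, "ty": 0, "tz": 0, "ax": 0, "ay": 0, "az": 0, "claw": -1},
  {"tx": 0, "ty": 0, "tz": 0, "ax": 0, "ay": 0, "az": 0, "claw": -1},
])

```text
time_s: 21.55
tcp_pos: [0.6164, -0.0058, 0.1339]
eef_rot: [-158.6, -1.8, -124.5]
contact_force: [0.4, -0.6, -0.3]
gripper_width: 0.0413
```

```bash
python3 np2.py 44 150 38 150
```

```text
t 21.55 d mm [ 0.1  0.1 -0.1] rot deg [-0.   -0.04 -0.  ] | 0.0 F [ 0.4 -0.6 -0.3] w 0.0413
t 21.55 d mm [ 2.6  0.1 -5.5] rot deg [-0.   -0.04 -0.  ] | 0.0 F [ 0.4 -0.6 -0.3] w 0.0413
F arbor [ 0.2 -0.6 -0.4] M [ 0.81  1.11 -0.38] nut est arbor [-0.  -0.1 44.1] j [ 25.  13. -43.  41. -30. -94.]
```

Emit:
step_arm([
  {"tx": 1.3, "ty": 0, "tz": -2.7, "ax": 0, "ay": 0, "az": 0, "claw": -1},
  {"tx": 1.3, "ty": 0, "tz": -2.7, "ax": 0, "ay": 0, "az": 0, "claw": -1},
  {"tx": 0.8, "ty": 0, "tz": -1.8, "ax": 0, "ay": 0, "az": 0, "claw": -1},
  {"tx": 0, "ty": 0, "tz": 0, "ax": 0, "ay": 0, "az": 0, "claw": -1},
  {"tx": 0, "ty": 0, "tz": 0, "ax": 0, "ay": 0, "az": 0, "claw": -1},
])

```text
time_s: 22.05
tcp_pos: [0.6199, -0.0057, 0.127]
eef_rot: [-158.5, -1.7, -124.5]
contact_force: [-2.9, 2.1, 2.8]
gripper_width: 0.0413
```

```bash
python3 np2.py 36 150 30.7 150
```

```text
t 22.05 d mm [-0.1 -0.1 -0.5] rot deg [-0.01 -0.01 -0.01] | 0.0 F [-2.9  2.1  2.8] w 0.0413
t 22.05 d mm [ 2.2 -0.2 -5.3] rot deg [-0.01 -0.01 -0.01] | 0.0 F [-2.9  2.1  2.8] w 0.0413
F arbor [-1.5  2.   3.8] M [ 0.94  1.66 -0.47] nut est arbor [ 0.3  0.1 36.4] j [ 24.  14. -43.  42. -29. -95.]
```

Emit:
step_arm([
  {"tx": 0.8, "ty": -0.1, "tz": -1.9, "ax": 0, "ay": 0, "az": 0, "claw": -1},
  {"tx": 0.8, "ty": 0, "tz": -1.8, "ax": 0, "ay": 0, "az": 0, "claw": -1},
  {"tx": 0.8, "ty": 0, "tz": -1.8, "ax": 0, "ay": 0, "az": 0, "claw": -1},
  {"tx": 0, "ty": 0, "tz": 0, "ax": 0, "ay": 0, "az": 0, "claw": -1},
  {"tx": 0, "ty": 0, "tz": 0, "ax": 0, "ay": 0, "az": 0, "claw": -1},
])

```text
time_s: 22.55
tcp_pos: [0.6224, -0.0057, 0.1218]
eef_rot: [-158.5, -1.7, -124.5]
contact_force: [-7.7, 3.6, 8.7]
gripper_width: 0.0411
```

```bash
python3 np2.py 30.7 150
```

```text
t 22.55 d mm [-0.3 -0.1 -0.1] rot deg [-0.    0.02 -0.02] | 0.0 F [-7.7  3.6  8.7] w 0.0411
F arbor [-3.4  3.4 11.2] M [ 0.87  2.45 -0.67] nut est arbor [ 0.3  0.1 30.7] j [ 24.  15. -44.  43. -28. -96.]
```

Emit:
step_arm([
  {"tx": 0.7, "ty": 0, "tz": -1.4, "ax": 0, "ay": 0, "az": 0, "claw": -1},
  {"tx": 0.5, "ty": 0, "tz": -1.1, "ax": 0, "ay": 0, "az": 0, "claw": -1},
  {"tx": 0, "ty": 0, "tz": 0, "ax": 0, "ay": 0, "az": 0, "claw": -1},
  {"tx": 0, "ty": 0, "tz": 0, "ax": 0, "ay": 0, "az": 0, "claw": -1},
])

```text
time_s: 22.95
tcp_pos: [0.6232, -0.0058, 0.1203]
eef_rot: [-158.5, -1.7, -124.5]
contact_force: [-15.9, 6.3, 20.3]
gripper_width: 0.0412
```

```bash
python3 np2.py 28 150 28 125 28 75
python3 - <<'E'
from h import *; from rel import O,B; from go import Ro,r
c=cap('wrist','w13.png'); W=world(c); L=(W-O)@B*1e3
s=r.get_state(); T=Ro.from_euler('xyz',s['eef_rot'],degrees=True).as_matrix(); Lt=(W-s['tcp_pos'])@T*1e3
m=(abs(Lt[...,1])<19)&(np.hypot(L[...,0],L[...,1])>15)&(np.hypot(L[...,0],L[...,1])<23)&(L[...,2]>35)&(L[...,2]<56)
Q=L[m]; h,e=np.histogram(Q[:,2],np.arange(35,57)); print(dict(zip(e[:-1],h)))
t=Q[Q[:,2]>42]; A=np.c_[t[:,:2],np.ones(len(t))]; print('plane',np.linalg.lstsq(A,t[:,2],rcond=None)[0].round(3))
E
```

```text
t 22.95 d mm [ 0.  0. -1.] rot deg [ 0.02  0.06 -0.02] | 0.1 F [-15.9   6.3  20.3] w 0.0412
t 22.95 d mm [ 1.2 -1.2 -0.5] rot deg [ 10.59  -0.18 -22.67] | 25.0 F [-15.9   6.3  20.3] w 0.0412
t 22.95 d mm [ 1.6 -4.6 -0.2] rot deg [ 31.74  -0.67 -67.97] | 75.0 F [-15.9   6.3  20.3] w 0.0412
F arbor [-6.   5.9 25.2] M [ 0.6   4.77 -1.12] nut est arbor [ 0.4 -0.  28.9] j [ 24.  15. -44.  44. -28. -96.]
{np.int64(35): np.int64(7), np.int64(36): np.int64(1), np.int64(37): np.int64(6), np.int64(38): np.int64(4), np.int64(39): np.int64(12), np.int64(40): np.int64(8), np.int64(41): np.int64(34), np.int64(42): np.int64(506), np.int64(43): np.int64(1064), np.int64(44): np.int64(302), np.int64(45): np.int64(11), np.int64(46): np.int64(0), np.int64(47): np.int64(0), np.int64(48): np.int64(0), np.int64(49): np.int64(0), np.int64(50): np.int64(0), np.int64(51): np.int64(0), np.int64(52): np.int64(0), np.int64(53): np.int64(0), np.int64(54): np.int64(0), np.int64(55): np.int64(0)}
plane [-3.00e-03  1.00e-03  4.34e+01]
```

The nut is flat, top at 43.4, underside about 29.5 at the hard stop (25 N). The slots are well past the pin. I back off about 1 mm and start turning clockwise about the post axis.

Emit:
step_arm([
  {"tx": -0.3, "ty": 0, "tz": 0.6, "ax": 0, "ay": 0, "az": 0, "claw": -1},
  {"tx": 0.4, "ty": -0.4, "tz": 0.2, "ax": 3.53, "ay": -0.07, "az": -7.55, "claw": -1},
  {"tx": 0.4, "ty": -0.4, "tz": 0.2, "ax": 3.53, "ay": -0.07, "az": -7.55, "claw": -1},
  {"tx": 0.4, "ty": -0.4, "tz": 0.2, "ax": 3.53, "ay": -0.07, "az": -7.55, "claw": -1},
  {"tx": 0, "ty": 0, "tz": 0, "ax": 0, "ay": 0, "az": 0, "claw": -1},
  {"tx": 0, "ty": 0, "tz": 0, "ax": 0, "ay": 0, "az": 0, "claw": -1},
])

```text
time_s: 23.6
tcp_pos: [0.6241, -0.0074, 0.1209]
eef_rot: [-166.0, 5.7, -147.5]
contact_force: [-10.0, 2.4, 13.6]
gripper_width: 0.0412
```

```bash
python3 np2.py 29.5 125 29.5 100
```

```text
t 23.6 d mm [-0.4  0.3  0.3] rot deg [-0.04 -0.03  0.07] | 0.1 F [-10.    2.4  13.6] w 0.0412
t 23.6 d mm [ 0.2 -1.3  0.6] rot deg [ 10.51  -0.27 -22.59] | 24.9 F [-10.    2.4  13.6] w 0.0412
F arbor [-3.3  2.2 16.6] M [ 0.41  3.15 -0.63] nut est arbor [ 0.2 -0.3 29.1] j [  24.   16.  -34.   24.  -34. -101.]
```

Emit:
step_arm([
  {"tx": 0.1, "ty": -0.5, "tz": 0.1, "ax": 3.53, "ay": -0.07, "az": -7.55, "claw": -1},
  {"tx": 0.1, "ty": -0.5, "tz": 0.1, "ax": 3.53, "ay": -0.07, "az": -7.55, "claw": -1},
  {"tx": 0.1, "ty": -0.5, "tz": 0.1, "ax": 3.53, "ay": -0.07, "az": -7.55, "claw": -1},
  {"tx": 0, "ty": 0, "tz": 0, "ax": 0, "ay": 0, "az": 0, "claw": -1},
  {"tx": 0, "ty": 0, "tz": 0, "ax": 0, "ay": 0, "az": 0, "claw": -1},
])

```text
time_s: 24.1
tcp_pos: [0.6247, -0.0089, 0.1213]
eef_rot: [-175.8, 9.6, -171.6]
contact_force: [-7.8, 1.8, 11.7]
gripper_width: 0.0412
```

```bash
python3 np2.py 29.5 100 29.5 75
```

```text
t 24.1 d mm [-0.4  0.3  0.1] rot deg [-0.11 -0.01  0.05] | 0.1 F [-7.8  1.8 11.7] w 0.0412
t 24.1 d mm [-0.5 -1.5  0.1] rot deg [ 10.45  -0.23 -22.61] | 24.9 F [-7.8  1.8 11.7] w 0.0412
F arbor [-2.2  1.6 13.9] M [ 0.37  2.49 -0.35] nut est arbor [ 0.3 -0.2 29.2] j [  20.   17.  -28.   10.  -37. -110.]
```

Emit:
step_arm([
  {"tx": 0.0, "ty": -0.5, "tz": -0.3, "ax": 3.53, "ay": -0.07, "az": -7.55, "claw": -1},
  {"tx": -0.1, "ty": -0.5, "tz": -0.1, "ax": 3.53, "ay": -0.07, "az": -7.55, "claw": -1},
  {"tx": -0.1, "ty": -0.5, "tz": 0, "ax": 3.53, "ay": -0.07, "az": -7.55, "claw": -1},
  {"tx": 0, "ty": 0, "tz": 0, "ax": 0.4, "ay": 0, "az": -0.9, "claw": -1},
  {"tx": 0, "ty": 0, "tz": 0, "ax": 0, "ay": 0, "az": 0, "claw": -1},
  {"tx": 0, "ty": 0, "tz": 0, "ax": 0, "ay": 0, "az": 0, "claw": -1},
])

```text
time_s: 24.7
tcp_pos: [0.6245, -0.0106, 0.1211]
eef_rot: [173.1, 9.1, 163.1]
contact_force: [-6.1, -1.0, 13.8]
gripper_width: 0.0414
```

```bash
python3 np2.py 29.5 75 33.5 75
```

```text
t 24.7 d mm [-0.3  0.2  0.3] rot deg [-0.51  0.03  0.87] | 1.0 F [-6.1 -1.  13.8] w 0.0414
t 24.7 d mm [-2.   0.2  3.9] rot deg [-0.51  0.03  0.87] | 1.0 F [-6.1 -1.  13.8] w 0.0414
F arbor [ 0.3 -1.1 15.1] M [-0.21  2.25  0.16] nut est arbor [ 0.2 -0.1 29.1] j [  16.   17.  -23.   -1.  -39. -122.]
```

Emit:
step_arm([
  {"tx": -0.6, "ty": 0, "tz": 1.3, "ax": 0, "ay": 0, "az": 0, "claw": -1},
  {"tx": -0.6, "ty": 0, "tz": 1.3, "ax": 0, "ay": 0, "az": 0, "claw": -1},
  {"tx": -0.5, "ty": 0, "tz": 1, "ax": 0, "ay": 0, "az": 0, "claw": -1},
  {"tx": 0, "ty": 0, "tz": 0, "ax": 0, "ay": 0, "az": 0, "claw": -1},
  {"tx": 0, "ty": 0, "tz": 0, "ax": 0, "ay": 0, "az": 0, "claw": -1},
])

```text
time_s: 25.2
tcp_pos: [0.623, -0.0105, 0.1243]
eef_rot: [173.1, 9.1, 163.1]
contact_force: [-3.7, -0.9, 7.7]
gripper_width: 0.0417
```

```bash
python3 np2.py 33.5 75
```

```text
t 25.2 d mm [-0.5  0.1  0.8] rot deg [-0.51  0.03  0.87] | 1.0 F [-3.7 -0.9  7.7] w 0.0417
F arbor [-0.1 -1.   8.5] M [-0.52  1.31  0.19] nut est arbor [ 0.1 -0.  32.6] j [  16.   16.  -23.   -1.  -39. -122.]
```

Emit:
step_arm([
  {"tx": -0.4, "ty": 0, "tz": 0.9, "ax": 0, "ay": 0, "az": 0, "claw": -1},
  {"tx": 0, "ty": 0, "tz": 0, "ax": 0, "ay": 0, "az": 0, "claw": -1},
  {"tx": 0, "ty": 0, "tz": 0, "ax": 0, "ay": 0, "az": 0, "claw": -1},
])

```text
time_s: 25.5
tcp_pos: [0.6226, -0.0105, 0.1251]
eef_rot: [173.1, 9.1, 163.1]
contact_force: [-3.6, -1.6, 6.8]
gripper_width: 0.0413
```

```bash
python3 np2.py 33.5 75
```

```text
t 25.5 d mm [-0.1  0.1 -0. ] rot deg [-0.5   0.02  0.86] | 1.0 F [-3.6 -1.6  6.8] w 0.0413
F arbor [-0.4 -1.7  7.7] M [-0.61  1.25  0.18] nut est arbor [ 0.1 -0.  33.5] j [  17.   16.  -23.   -1.  -39. -122.]
```

```bash
cat > chk.py <<'E'
from h import *; from rel import O,B; from go import Ro,r
c=cap('wrist','w14.png'); W=world(c); L=(W-O)@B*1e3
s=r.get_state(); T=Ro.from_euler('xyz',s['eef_rot'],degrees=True).as_matrix(); Lt=(W-s['tcp_pos'])@T*1e3
rad=np.hypot(L[...,0],L[...,1])
m=(abs(Lt[...,1])<60)&(rad>16)&(rad<20)&(L[...,2]>40)&(L[...,2]<56); Q=L[m]
A=np.c_[Q[:,:2],np.ones(len(Q))]; print('n',len(Q),'top plane',np.linalg.lstsq(A,Q[:,2],rcond=None)[0].round(3),'median',np.median(Q[:,2]).round(1))
ang=np.degrees(np.arctan2(L[...,1],L[...,0]))%360
for a in range(0,360,10):
    mm=(abs((ang-a+180)%360-180)<5)&(rad>10.5)&(rad<14.5)&(L[...,2]>25)&(L[...,2]<60)
    if mm.sum()>2: print(a,np.median(L[...,2][mm]).round(1),end='; ')
print()
mh=(rad<26)&(L[...,2]>41)&(L[...,2]<54); q=L[mh]; print('hex x',q[:,0].min().round(1),q[:,0].max().round(1),'y',q[:,1].min().round(1),q[:,1].max().round(1))
E
python3 chk.py
```

```text
n 1270 top plane [4.0000e-03 3.0000e-03 4.7868e+01] median 47.8
50 47.1; 60 47.7; 70 44.7; 80 45.4; 90 49.9; 100 45.1; 110 47.8; 120 51.4; 130 51.4; 140 51.6; 150 51.5; 160 51.1; 170 47.5; 180 28.3; 190 28.6; 200 28.0; 210 28.1; 220 42.7; 230 47.7; 240 47.8; 250 47.3; 260 45.9; 270 50.4; 
hex x -22.4 23.6 y -21.5 25.9
```

The pin lies in the notches: at 90° and 270° there is pin, with notch floor at about 45 on both sides. The lug is just beyond and the nut is flat. Now I release and retract.

Emit:
step_arm([
  {"tx": 0, "ty": 0, "tz": 0, "ax": 0, "ay": 0, "az": 0, "claw": 0.3},
  {"tx": 0, "ty": 0, "tz": 0, "ax": 0, "ay": 0, "az": 0, "claw": 0.4},
  {"tx": 0, "ty": 0, "tz": 0, "ax": 0, "ay": 0, "az": 0, "claw": 0.4},
  {"tx": 0, "ty": 0, "tz": 0, "ax": 0, "ay": 0, "az": 0, "claw": 0.4},
  {"tx": -4, "ty": 0, "tz": 12, "ax": 0, "ay": 0, "az": 0, "claw": 0.4},
  {"tx": -8, "ty": 0, "tz": 20, "ax": 0, "ay": 0, "az": 0, "claw": 0.4},
  {"tx": -12, "ty": 0, "tz": 28, "ax": 0, "ay": 0, "az": 0, "claw": 0.4},
  {"tx": -12, "ty": 0, "tz": 28, "ax": 0, "ay": 0, "az": 0, "claw": 0.4},
  {"tx": -8, "ty": 0, "tz": 20, "ax": 0, "ay": 0, "az": 0, "claw": 0.4},
  {"tx": 0, "ty": 0, "tz": 0, "ax": 0, "ay": 0, "az": 0, "claw": 0.4},
  {"tx": 0, "ty": 0, "tz": 0, "ax": 0, "ay": 0, "az": 0, "claw": 0.4},
])

```text
time_s: 26.65
tcp_pos: [0.5783, -0.0099, 0.2337]
eef_rot: [173.0, 9.1, 163.1]
contact_force: [0.4, -0.2, -0.7]
gripper_width: 0.0611
```

```bash
python3 chk.py
python3 - <<'E'
import cv2
from part import *
c=cap('wrist'); planes(c,.03); 
u,v=proj(c,O+B@[0,0,.045]).astype(int); cv2.imwrite('pics/fin.png',cv2.resize(c['image'][max(0,v-60):v+60,u-80:u+80],None,fx=5,fy=5,interpolation=cv2.INTER_CUBIC))
E
```

```text
n 712 top plane [0.000e+00 5.000e-03 4.924e+01] median 49.2
0 28.3; 10 27.6; 20 27.7; 30 27.6; 40 48.9; 50 49.4; 60 48.7; 70 46.1; 80 47.5; 90 50.1; 100 46.7; 110 49.2; 120 52.4; 130 52.5; 140 52.6; 150 52.3; 160 52.5; 170 49.2; 180 27.8; 190 28.9; 200 28.1; 210 29.5; 220 42.7; 230 48.7; 240 49.5; 250 49.3; 260 46.5; 270 50.6; 280 48.8; 290 46.3; 300 49.7; 310 53.1; 320 52.1; 330 52.8; 340 52.1; 350 45.8; 
hex x -21.9 23.5 y -23.0 23.5
15 466 x -27.2 15.0 y -26.4 24.6 rmed 24.4 zmed 17.0
20 11 x -12.6 15.0 y -6.2 6.2 rmed 14.8 zmed 23.7
25 100 x -12.6 14.9 y -8.7 8.3 rmed 11.2 zmed 28.2
30 52 x -10.1 15.5 y -8.9 8.8 rmed 9.0 zmed 30.7
35 34 x -12.2 15.7 y -9.3 16.6 rmed 11.9 zmed 37.3
40 38 x -9.3 15.6 y -14.4 13.8 rmed 11.5 zmed 42.9
45 1465 x -22.0 23.7 y -23.5 23.0 rmed 18.0 zmed 49.0
50 527 x -21.5 22.8 y -22.5 22.2 rmed 13.0 zmed 51.8
55 208 x -6.5 7.3 y -7.1 7.0 rmed 5.1 zmed 58.0
60 38 x -3.4 3.7 y -4.1 3.4 rmed 2.8 zmed 60.4
```

View pics/fin.png

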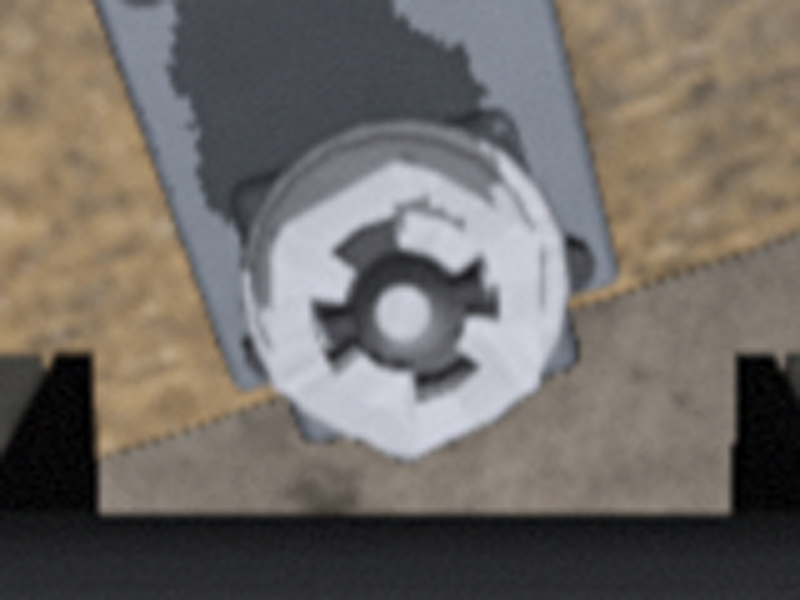

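The picture shows the pin lying in both notches at (340,325) and (470,290), with the nut level. Its top is at 49.2, so its underside is at about 35.2 mm. The gripper is open and clear. I'm handing the job in.

```bash
python3 -c "
from plant import r
print(r.get_state()['time_s']); print(r.close_job())"
```

```text
26.75
the job is handed in; nothing more can be done
None
```

I loaded the arbor and handed the job in at 26.75 s; the hand-in reports no verdict. The arm's wrist is singular when lined up with the post, which changed how I placed the parts.

- **Wide collar:** I released it part-way down the post and it slid home. Its top was then level at about 20 mm, and its centre was about 2 mm off the axis in x, within the 3.5 mm limit.
- **Narrow collar:** I held it with the tool tilted 15° and guided it all the way down. Its top was at 37.6 mm and its centre within 1 mm of the axis.
- **Bayonet nut:** I put the slots over the pin, pressed it to the bottom stop (about 25 N), turned it 75° clockwise and eased it up. After release the nut is level, with its underside at about 35.2 mm and the pin in both notches. The gripper was open and clear of it.

**Check that disagreed:** while I still held the nut, the depth reading put its underside at about 33.9 mm, and the estimate from the arm pose was 33.5 mm. It settled at 35.2 mm once released.

**Not checked:** I did not re-measure the plain nut, the blocks or the coloured rings at the end. I saw no sign of the arm touching any of them.

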